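Reverse a wrongly loaded battery in a bench photometer

ROBOT

A 6-joint arm with a two-finger parallel gripper is mounted at the origin on a cart in front of the work surface, level with it; the furniture and walls round the work are solid. World frame = base frame: x ahead of the robot, y to its left, z up, the work surface at z = 0. Lengths are in m, angles in degrees, forces in N, time in s.
With the tool pointing down it reaches from about 0.35 to 0.875 m from the base axis. Payload 4.2 kg.
Tool frame: the origin (TCP) lies at the very end of the fingers, on their centre line; the grasp point (between the pads) lies 19 mm behind it; z points along the fingers, y is the line along which they close (so a half turn about z gives the same grasp; the last joint's range is limited). The gripper opens to 87 mm and grips with 3 to 60 N. Pads are 19 mm wide; open, the fingers measure 117 mm over their backs; the gripper's body (75 mm by 190 mm) begins 51 mm behind the grasp point.
Start: joints at [-59.381, 22.042, 0.453, 0, -68.411, -14.817], TCP at [0.17, -0.601, 0.223] pointing down, gripper open.
Joint ranges: [-179.83, 179.83], [-69.29, 118.12], [-61.27, 80.66], [-181.25, 117.63], [-171.15, -9.14], [-177.46, 177.46]. Speed limits (degrees/s): [159.86, 159.86, 180, 180, 180, 180].

INTERFACE

Orientations are given as a 3x3 rotation matrix whose columns are the frame's x, y, z axes.
In Python, from station import * gives the robot as it stands.
- The arm moves only by the shell command python3 -m pendant 'ROWS'. ROWS is JSON, a list of rows, each an object of numbers: "x", "y", "z": the shift along the world's x, y, z normalised to -1 to 1, where 1 is 250 mm; "rx", "ry", "rz": the turn, a rotation vector about the world's x, y, z normalised to -1 to 1, where 1 is 180 degrees; "claw": the opening, from 0 (shut) to 1 (fully open). A call has exactly 8 rows; each row is the pose to reach, as a shift and turn from the pose commanded when the call began, turning the shorter way round; what a row does not reach only later rows make up. A row lasts 1/8 s, in which the tool goes at most 62.5 mm and 10.7 degrees, less where a joint would pass 70% of its speed; a pose out of reach is approached as far as the arm can. A call with a number of a shift or a turn outside -1 to 1 is refused whole. A call with a gripper value outside its range is refused whole. The fingers move at their own pace and stop on an object; the grip force is fixed at half the most. Time passes only in rows, so rows that repeat a pose let the fingers close, or fill a call up. It gives the time, the measured TCP pose, the force, the opening and the grip force at its end, in the units of the state.
- sense(): the state, without advancing time (a new reading comes with each control period).
- capture(name): name is "scene" or "top" or "wrist"; returns a dict with "color" (480x640x3 uint8, red, green, blue), "mtx" (3x3 intrinsics, pixels), "world_to_cam" (4x4, takes a point from world to camera coordinates). Camera axes: x right, y up, looking along -z (the intrinsics and any distortion apply to the point x, -y, -z); pixel columns grow to the right and rows downward; lengths in m; the calibration is good to about 2 mm. A picture is of the moment at which its call begins. There is no depth.
- finish_job(): hands the job in; it is judged then, once.
Trained networks look in a picture, given as the dict that the camera call returned (one of the last four; its "shot" number tells which), for a name from the list of things; names that differ only in an ending like _2 or _b are one class to them, and where a whole thing is asked for, a point or a joint stands for the part that bears it (a point fixed in the world has none). Each returns a list of dicts, best first, with "conf" (0 to 1); they miss things now and then, are a little off and sometimes report something else, mostly with a low value. They report only what shows in the picture. A call takes as long as a camera call. They do not tell look-alikes from the thing itself.
- search_frame(picture, label): "centre" ([column, row] in pixels, amid what is visible of it).
- regions_of(picture, label): "region" (480x640 bool, what is visible of it) and "centre" ([column, row] in pixels, amid what is visible of it).
The state is a dict: "time_s": time; "joints": joint angles; "joint_velocities": joint speeds; "effort": joint torques, N m; "tcp_pos": TCP position; "ee_rot": TCP orientation; "wrist_force": force on the tool from outside, world axes, zero at the start; "moment": the same for the moment, N m; "gripper_width": opening from 0.0 (shut) to 1.0 (fully open); "gripper_force": force on a finger pad.
Only numpy, scipy, OpenCV 4.12 (cv2) and the standard library are available. Lean on these libraries where they do the work, as an engineer would, in place of code of your own. Each camera call takes 0.05 s, during which the arm holds its last target. There are 200 camera calls.

TASK

The photometer is dead because its blue battery was loaded the wrong way round, with the orange-ringed button end outwards. Press down the orange catch so that the battery springs out a little, draw it out of the side of the instrument, park it in the spring clip on the bench and let go, then take it by its other end and push it back button end first until the orange catch has snapped up behind it. Do not let the battery fall onto the bench, and leave the other things where they are.

Things in the scene. Friction and masses are not known exactly. Their poses are not given: they have to be found in the camera images.
- photometer: White and grey bench photometer, 132 (x) x 96 (y) x 78 mm high plus low cap, fixed. Origin on the worktop under its middle; z up, x along the battery bay from the mouth inwards. The bay is a tunnel 26.5 mm wide and high, floor 22 mm above the worktop, roofed by the deck (top at 56 mm), open only on the face x = -66 mm. The raised display part (78 mm) lies at x above -30, y below +25 mm.
- bay_mouth (a point): Centre of the bay's mouth (flared about 3 mm a side) on the photometer's outer face, at x -66, y 0, z 34 mm in its frame; axes as the photometer's.
- bay_home (a point): Middle of the outer end face of a battery that is caught in the bay (lying on the bay floor, end face 4 mm out of the photometer's face, x = -70 mm); axes as the photometer's. A sprung disc inside pushes the battery outwards (6 N when caught, 3 N at 16 mm farther out, where the disc stops). From home the battery can be pushed in about 3.5 mm more before a hard stop.
- catch (a joint): Orange spring catch (hinge, rad): 0 up, grows as pressed down, stop 0.14. A tongue 16 mm wide, top 19 mm above the worktop, runs out under the mouth to a pad. Its tooth (x -70 to -85 mm, 5.5 mm above the bay floor) is steep inside and holds the battery's end; outside it is sloped: a battery pushed in presses it down (2 to 4 N) and it snaps up behind. It frees the battery above 0.11 rad.
- catch_pad (a point): Middle of the top of the orange ribbed pad (26 x 22 mm) of the catch, 45 mm out of the photometer's face (x = -111 mm in its frame), 23.5 mm above the worktop when up. It must go down about 10 mm to free the battery, which takes 2 to 5 N; the battery then springs out by 16 mm at once.
- cell: Battery, a cylinder 24 mm in diameter, 87.5 mm long, plus a steel button (9 mm diameter, 2.5 mm long) on its plus end: 90 mm in all, 0.11 kg; blue, orange ring near the button, white band nearer the flat end. Origin on its axis, 45 mm from either extremity; x along the axis to the button; it may roll about x. At the start it is caught in the bay, button outwards.
- cell_plus (a point): Tip of the battery's button (plus end), 45 mm along the battery's x from its origin.
- clip: Spring clip fixed to the worktop: aluminium plate 36 (x) x 84 (y) x 6 mm, black seat block 22 mm long, two sprung steel jaws 18 mm wide (x), 60 mm high, flared tops 32 mm apart. Origin on the worktop under its middle, z up. A parked battery lies along x, either way round, its ends free. Pressed down from above it spreads the jaws (3 to 5 N) and snaps onto the seat; it lifts out with as much.
- clip_seat (a point): Axis of a battery that is fully down in the clip, middle of the clip's width, 40 mm above the worktop; axes as the clip's.
- timer: White kitchen-style laboratory timer, 38 x 72 x 58 mm; bystander.
- beaker: Clear beaker, 71 x 77 x 86 mm; bystander.
- jar_cotton: White jar with lid, 54 mm diameter, 84 mm high; bystander.
- petri_1: Petri dish, 66 mm diameter, 15 mm high; bystander.
- petri_2: Second Petri dish, 66 mm diameter, 15 mm high; bystander.
- tip_box: Blue box of pipette tips with clear lid, 91 x 120 x 84 mm; bystander.
- thermometer_case: Pale green tubular thermometer case, 16 x 157 x 16 mm; bystander.
Things that resemble listed ones, but are neither listed nor needed, are in the scene too. What is shaped like the clip but purple is not meant.

How it is judged (in metres and radians):
On the way, in this order (a step that is already met when the one before it is completed fails the run):
1. The catch is pressed and the battery has sprung out of its caught position by at least 10 mm (x of cell_plus in the frame of photometer below -0.0825 m), for 0.1 s.
2. The battery is parked fully down in the spring clip and let go (x of cell in the frame of clip between -0.022 and 0.022 m and y of cell in the frame of clip between -0.005 and 0.005 m and z of cell in the frame of clip between 0.036 and 0.0435 m and angle between the x axis of cell and the x axis of clip, either way round below 0.12 rad and contact force between the fingers and cell below 0.05 N), for 0.2 s.
At the end, for the whole second after the job is handed in: The battery lies in the bay, button end inwards (button tip 18 to 26 mm inside the photometer's middle, that is with its flat end behind the catch's tooth), along the bay within 0.06 rad, the catch up again (below 0.03 rad), at rest (x of cell_plus in the frame of photometer between 0.018 and 0.0265 m and y of cell in the frame of photometer between -0.004 and 0.004 m and z of cell in the frame of photometer between 0.03 and 0.039 m and angle between the x axis of cell and the x axis of photometer, either way round below 0.06 rad and value of joint catch below 0.03 rad and linear speed of cell below 0.02 m/s); the robot touches nothing.
It fails at once if The battery falls onto the worktop (height (world z) of cell below 0.02 m).
It fails at once if One of the other loose things on the bench (timer, beaker, jar, Petri dishes, tip box, thermometer case) is moved by more than 3 cm (distance of any of timer, beaker, jar_cotton, petri_1, petri_2, tip_box, thermometer_case from where it was at the start of the episode above 0.03 m).
It also fails if it takes over 72 s, if anything falls off the work surface, if the arm or the gripper's body presses on something with over 40 N, if the wrist force passes 120 N, or if a joint passes its speed limit or range.

## Working session

There is one attempt and no reset: what is moved stays moved. The work goes in short steps, Python scripts to look and compute and a shell command to move; the robot and the scene stay as the last step left them, time stands still between calls to the robot, and variables do not carry over. Pictures are saved under pics/ and viewed, at most 10 in all, crops included, and the job is handed in when it is done.

```bash
ls; mkdir -p pics
cat > h.py <<'E'
from station import *
import numpy as np, cv2
def save(p,n,crop=None,s=1):
    im=cv2.cvtColor(p["color"],cv2.COLOR_RGB2BGR)
    if crop: c0,r0,c1,r1=crop; im=im[r0:r1,c0:c1]
    if s!=1: im=cv2.resize(im,None,fx=s,fy=s,interpolation=cv2.INTER_CUBIC)
    cv2.imwrite("pics/"+n,im)
def ray(p,px):
    M=np.array(p["world_to_cam"]);K=np.array(p["mtx"])
    d=np.linalg.inv(K)@[px[0],px[1],1.]; d=np.array([d[0],-d[1],-d[2]])
    R=M[:3,:3]; return -R.T@M[:3,3], R.T@d/np.linalg.norm(d)
def atz(p,px,z):
    o,d=ray(p,px); return o+d*(z-o[2])/d[2]
def tri(l):
    A=np.zeros((3,3));b=np.zeros(3)
    for p,px in l:
        o,d=ray(p,px);P=np.eye(3)-np.outer(d,d);A+=P;b+=P@o
    x=np.linalg.solve(A,b); return x
def proj(p,X):
    M=np.array(p["world_to_cam"]);c=M[:3,:3]@X+M[:3,3];u=np.array(p["mtx"])@[c[0],-c[1],-c[2]];return u[:2]/u[2]
E
python3 - <<'E'
from h import *
np.set_printoptions(precision=3,suppress=True)
s=sense();print(s["time_s"],s["tcp_pos"],s["ee_rot"],s["wrist_force"])
a=capture("scene");b=capture("top")
print(ray(a,(320,240)),ray(b,(320,240)))
for n,p in(("scene",a),("top",b)):
    save(p,n+".png")
    for l in ["photometer","catch_pad","cell","clip","timer","beaker","jar_cotton","petri_1","tip_box","thermometer_case"]:
        print(n,l,[(np.round(f["centre"]),round(f["conf"],2),atz(p,f["centre"],.03)[:2]) for f in search_frame(p,l)])
E
```

```text
pics
0.0 [ 0.17  -0.601  0.221] [[-0.962 -0.272 -0.001]
 [-0.272  0.962  0.002]
 [ 0.     0.002 -1.   ]] [-0.829 -0.493  0.571]
(array([-0.001,  0.741,  1.28 ]), array([ 0.31 , -0.572, -0.76 ])) (array([ 0.344, -0.172,  1.501]), array([ 0.135, -0.001, -0.991]))
scene photometer [(array([267., 282.]), 0.76, array([0.572, 0.057]))]
scene catch_pad []
scene cell [(array([254., 371.]), 0.74, array([0.423, 0.344]))]
scene clip [(array([336., 234.]), 0.46, array([ 0.471, -0.256]))]
scene timer [(array([289., 234.]), 0.5, array([ 0.624, -0.165]))]
scene beaker [(array([295., 212.]), 0.9, array([ 0.666, -0.278]))]
scene jar_cotton [(array([281., 333.]), 0.64, array([0.424, 0.197]))]
scene petri_1 [(array([318., 312.]), 0.57, array([0.363, 0.07 ])), (array([363., 217.]), 0.48, array([ 0.425, -0.389]))]
scene tip_box [(array([254., 375.]), 0.95, array([0.419, 0.354])), (array([337., 233.]), 0.63, array([ 0.473, -0.264]))]
scene thermometer_case [(array([347., 274.]), 0.7, array([ 0.35 , -0.111])), (array([295., 276.]), 0.48, array([ 0.504, -0.013]))]
top photometer [(array([238., 235.]), 0.97, array([0.562, 0.072]))]
top catch_pad [(array([264., 248.]), 0.65, array([ 0.521, -0.006]))]
top cell []
top clip [(array([358., 265.]), 0.83, array([ 0.469, -0.288])), (array([503., 279.]), 0.65, array([ 0.426, -0.719]))]
top timer [(array([314., 216.]), 0.74, array([ 0.618, -0.155])), (array([350., 202.]), 0.36, array([ 0.66 , -0.265]))]
top beaker [(array([349., 199.]), 0.61, array([ 0.669, -0.261]))]
top jar_cotton [(array([191., 287.]), 0.94, array([0.406, 0.21 ]))]
top petri_1 [(array([396., 277.]), 0.84, array([ 0.433, -0.401])), (array([238., 233.]), 0.66, array([0.567, 0.075])), (array([240., 298.]), 0.61, array([0.373, 0.063]))]
top tip_box [(array([143., 285.]), 0.67, array([0.412, 0.353])), (array([392., 278.]), 0.62, array([ 0.429, -0.389]))]
top thermometer_case [(array([305., 299.]), 0.8, array([ 0.369, -0.129]))]
```

Run:
```python
import cv2
a=cv2.imread("pics/top.png");b=cv2.imread("pics/scene.png")
a=cv2.resize(a[180:340,200:420],None,fx=3.6,fy=3.6,interpolation=cv2.INTER_CUBIC)
cv2.imwrite("pics/topc.png",a)
b=cv2.resize(b[190:360,220:420],None,fx=3.5,fy=3.5,interpolation=cv2.INTER_CUBIC);cv2.imwrite("pics/scenec.png",b)
```

```text
(no output)
```

View pics/topc.png

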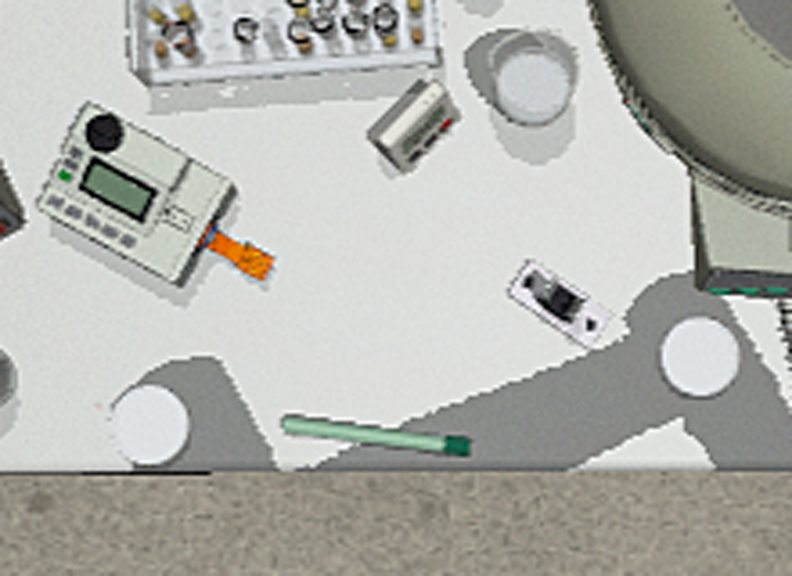

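View pics/scenec.png

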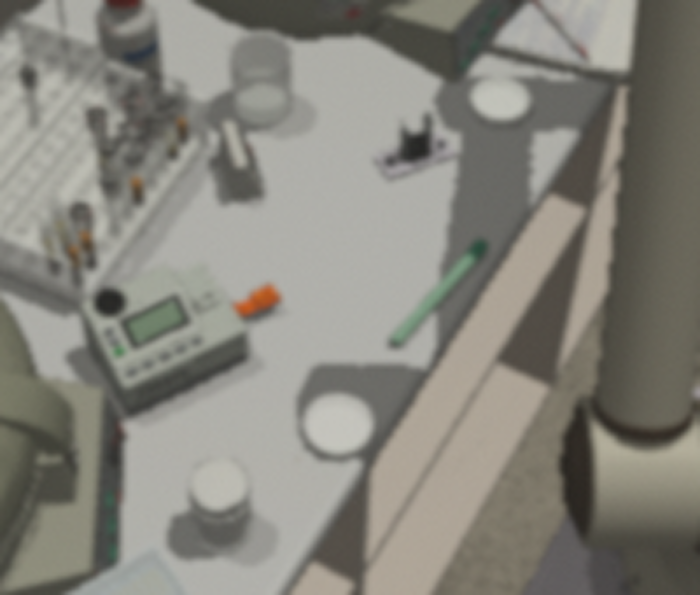

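The crops show the photometer at top px (239,234) with its orange pad at about (271,253), and a white-plated black clip at about (356,264). The second clip candidate is at (503,279). I'll enlarge both candidates and check the surroundings.

Run:
```python
from h import *
np.set_printoptions(precision=3,suppress=True)
a=cv2.imread("pics/top.png");b=cv2.imread("pics/scene.png")
f=lambda i,c,r,s:cv2.resize(i[r-45:r+45,c-45:c+45],(270,270),interpolation=cv2.INTER_CUBIC)
top=np.hstack([f(a,356,264,3),f(a,503,279,3)]); full=cv2.resize(a,(440,330))
o=np.zeros((600,540,3),np.uint8);o[:270]=top;o[270:,:440]=full;cv2.imwrite("pics/cand.png",o)
w=capture("wrist");s=sense();R=np.array(s["ee_rot"]);c,d=ray(w,(320,240));_,u=ray(w,(320,100))
print("cam in tool",R.T@(c-s["tcp_pos"]),R.T@d,R.T@u,w["mtx"])
p=capture("top")
for n,z in (("photometer",.056),("catch_pad",.02),("clip",.006)):
    g=regions_of(p,n)
    for q in g[:2]:
        m=q["region"].astype(np.uint8);r=cv2.minAreaRect(cv2.findNonZero(m));bx=cv2.boxPoints(r)
        print(n,q["conf"],m.sum(),[atz(p,v,z)[:2].round(3) for v in bx],atz(p,r[0],z))
```

```text
cam in tool [ 0.079  0.001 -0.162] [-0.276  0.005  0.961] [0.071 0.004 0.997] [[381.132   0.    317.732]
 [  0.    381.132 244.944]
 [  0.      0.      1.   ]]
photometer 0.72 1637 [array([0.548, 0.154]), array([0.64 , 0.111]), array([ 0.552, -0.063]), array([ 0.461, -0.019])] [0.55  0.046 0.056]
photometer 0.16 324 [array([ 0.479, -0.233]), array([ 0.509, -0.254]), array([ 0.463, -0.32 ]), array([ 0.433, -0.299])] [ 0.471 -0.277  0.056]
catch_pad 0.64 1616 [array([0.555, 0.164]), array([0.646, 0.118]), array([ 0.55 , -0.059]), array([ 0.46 , -0.012])] [0.552 0.053 0.02 ]
catch_pad 0.17 309 [array([ 0.611, -0.122]), array([ 0.665, -0.175]), array([ 0.637, -0.203]), array([ 0.583, -0.149])] [ 0.624 -0.162  0.02 ]
clip 0.53 403 [array([ 0.444, -0.69 ]), array([ 0.478, -0.722]), array([ 0.418, -0.788]), array([ 0.384, -0.757])] [ 0.431 -0.739  0.006]
clip 0.51 320 [array([ 0.482, -0.236]), array([ 0.513, -0.257]), array([ 0.465, -0.324]), array([ 0.435, -0.303])] [ 0.474 -0.28   0.006]
```

View pics/cand.png

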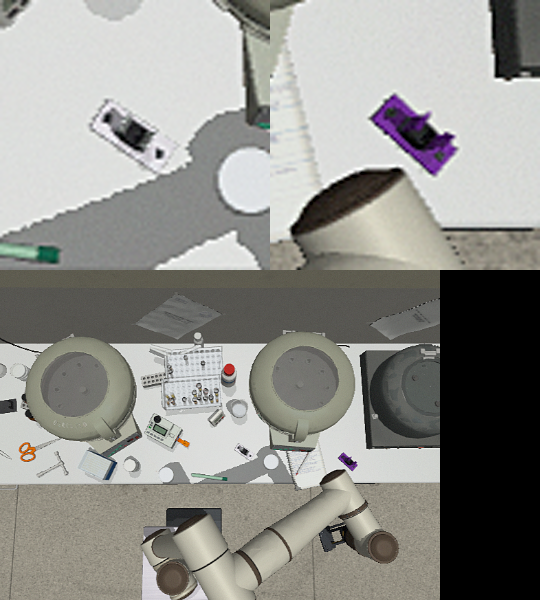

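The aluminium clip at (356,264) fits the description. The one at (503,279) is purple, so it is the decoy. I'm moving to a hover above the photometer and pad, taking the tool x axis outwards along the bay.

```bash
python3 -m pendant '[{"x":0.05,"y":0.08,"z":0.1,"rz":0.01,"claw":1},{"x":0.15,"y":0.25,"z":0.16,"rz":0.03,"claw":1},{"x":0.25,"y":0.42,"z":0.2,"rz":0.05,"claw":1},{"x":0.35,"y":0.6,"z":0.2,"rz":0.08,"claw":1},{"x":0.45,"y":0.75,"z":0.2,"rz":0.1,"claw":1},{"x":0.55,"y":0.9,"z":0.2,"rz":0.12,"claw":1},{"x":0.6,"y":0.98,"z":0.2,"rz":0.132,"claw":1},{"x":0.6,"y":1,"z":0.2,"rz":0.132,"claw":1}]'
python3 - <<'E'
from h import *
p=capture("wrist");np.savez("w1.npz",**{k:p[k] for k in("color","mtx","world_to_cam")});save(p,"w1.png")
E
python3 -m pendant '[{"x":0.05,"y":0.08,"rz":0.01,"claw":0},{"x":0.15,"y":0.25,"rz":0.03,"claw":0},{"x":0.25,"y":0.42,"rz":0.05,"claw":0},{"x":0.35,"y":0.6,"rz":0.08,"claw":0},{"x":0.45,"y":0.75,"rz":0.1,"claw":0},{"x":0.55,"y":0.9,"rz":0.12,"claw":0},{"x":0.6,"y":0.98,"rz":0.132,"claw":0},{"x":0.6,"y":1,"rz":0.132,"claw":0}]'
python3 - <<'E'
from h import *
p=capture("wrist");np.savez("w2.npz",**{k:p[k] for k in("color","mtx","world_to_cam")});save(p,"w2.png")
cv2.imwrite("pics/w12.png",np.vstack([cv2.imread("pics/w1.png")[100:400],cv2.imread("pics/w2.png")[100:400]]))
E
```

```text
$[0]: bad value
$[0]: bad value
```

View pics/w12.png

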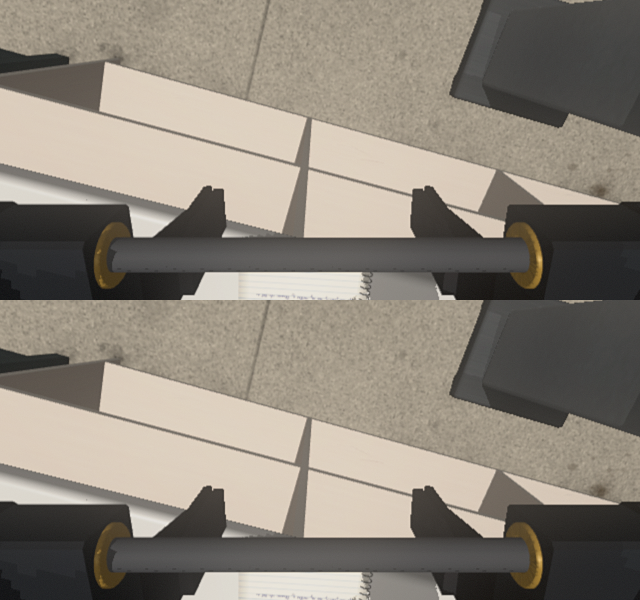

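The call was refused, so the arm has not moved. The picture shows only the floor and cabinet. I'll send full rows.

```bash
python3 -m pendant '[{"x":0.05,"y":0.08,"z":0.1,"rx":0,"ry":0,"rz":0.01,"claw":1},{"x":0.15,"y":0.25,"z":0.16,"rx":0,"ry":0,"rz":0.03,"claw":1},{"x":0.25,"y":0.42,"z":0.2,"rx":0,"ry":0,"rz":0.05,"claw":1},{"x":0.35,"y":0.6,"z":0.2,"rx":0,"ry":0,"rz":0.08,"claw":1},{"x":0.5,"y":0.75,"z":0.2,"rx":0,"ry":0,"rz":0.1,"claw":1},{"x":0.6,"y":0.9,"z":0.2,"rx":0,"ry":0,"rz":0.12,"claw":1},{"x":0.7,"y":0.98,"z":0.2,"rx":0,"ry":0,"rz":0.132,"claw":1},{"x":0.7,"y":1,"z":0.2,"rx":0,"ry":0,"rz":0.132,"claw":1}]'
python3 - <<'E'
from h import *
p=capture("wrist");np.savez("w1.npz",**{k:p[k] for k in("color","mtx","world_to_cam")});save(p,"w1.png")
E
```

```text
time_s: 2.45
tcp_pos: [0.3464, -0.3503, 0.2727]
ee_rot: [[-0.769, -0.639, 0.0], [-0.639, 0.769, -0.0], [-0.0, -0.0, -1.0]]
wrist_force: [-0.4, -0.4, -0.3]
gripper_width: 0.997
gripper_force: 0.0
```

```bash
python3 -m pendant '[{"x":0.05,"y":0.15,"z":0,"rx":0,"ry":0,"rz":0.02,"claw":0},{"x":0.15,"y":0.35,"z":0,"rx":0,"ry":0,"rz":0.05,"claw":0},{"x":0.3,"y":0.55,"z":0,"rx":0,"ry":0,"rz":0.08,"claw":0},{"x":0.45,"y":0.75,"z":0,"rx":0,"ry":0,"rz":0.1,"claw":0},{"x":0.6,"y":0.9,"z":0,"rx":0,"ry":0,"rz":0.12,"claw":0},{"x":0.7,"y":1,"z":0,"rx":0,"ry":0,"rz":0.132,"claw":0},{"x":0.7,"y":1,"z":0,"rx":0,"ry":0,"rz":0.132,"claw":0},{"x":0.7,"y":1,"z":0,"rx":0,"ry":0,"rz":0.132,"claw":0}]'
python3 - <<'E'
from h import *
np.set_printoptions(precision=3,suppress=True)
p=capture("wrist");np.savez("w2.npz",**{k:p[k] for k in("color","mtx","world_to_cam")});save(p,"w2.png")
cv2.imwrite("pics/w12b.png",np.hstack([cv2.resize(cv2.imread("pics/w%d.png"%i)[:340],(400,213)) if 0 else cv2.imread("pics/w%d.png"%i)[:340,120:520] for i in(1,2)]))
E
```

```text
time_s: 3.5
tcp_pos: [0.5195, -0.1023, 0.2723]
ee_rot: [[-0.45, -0.893, -0.001], [-0.893, 0.45, -0.0], [0.001, 0.001, -1.0]]
wrist_force: [0.3, -0.9, 1.5]
gripper_width: 0.172
gripper_force: 0.0
```

View pics/w12b.png

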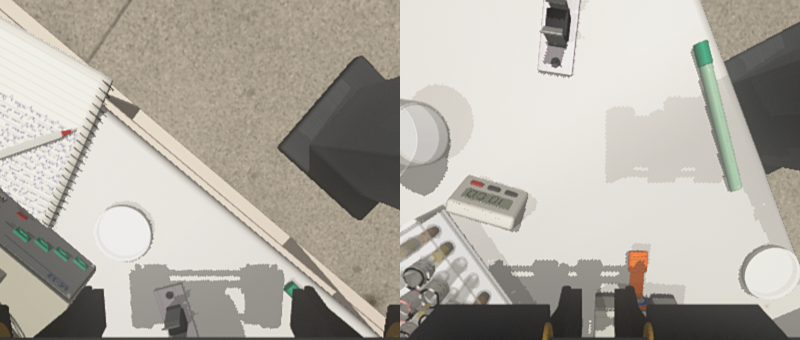

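In w2 the orange pad shows at about (358,260), still partly hidden by the gripper, and the clip at about (277,30). I'll measure the orange pad and move further in over the instrument.

```bash
cat >> h.py <<'E'
def load(n): return dict(np.load(n))
def shot(n,cam="wrist"):
    p=capture(cam);np.savez(n+".npz",**{k:p[k] for k in("color","mtx","world_to_cam")});save(p,n+".png");return p
def hsv(p): return cv2.cvtColor(p["color"],cv2.COLOR_RGB2HSV)
def orange(p):
    m=cv2.inRange(hsv(p),(5,150,120),(22,255,255))
    n,l,s,c=cv2.connectedComponentsWithStats(m);i=1+np.argmax(s[1:,4]);return l==i
E
python3 - <<'E'
from h import *
np.set_printoptions(precision=3,suppress=True)
p=load("w2.npz");m=orange(p);ys,xs=np.where(m);print(xs.min(),xs.max(),ys.min(),ys.max(),m.sum())
t=ys<ys.min()+24
print(atz(p,(xs[t].mean(),ys[t].mean()),.0235),atz(p,(xs.mean(),ys.min()),.0235))
E
```

```text
349 367 251 296 525
[ 0.508 -0.024  0.024] [ 0.503 -0.036  0.024]
```

```bash
python3 -m pendant '[{"x":0.02,"y":0.15,"z":0,"rx":0,"ry":0,"rz":0,"claw":0},{"x":0.06,"y":0.35,"z":0,"rx":0,"ry":0,"rz":0,"claw":0},{"x":0.1,"y":0.5,"z":0,"rx":0,"ry":0,"rz":0,"claw":0},{"x":0.1,"y":0.56,"z":0,"rx":0,"ry":0,"rz":0,"claw":0},{"x":0.1,"y":0.56,"z":0,"rx":0,"ry":0,"rz":0,"claw":0},{"x":0.1,"y":0.56,"z":0,"rx":0,"ry":0,"rz":0,"claw":0},{"x":0.1,"y":0.56,"z":0,"rx":0,"ry":0,"rz":0,"claw":0},{"x":0.1,"y":0.56,"z":0,"rx":0,"ry":0,"rz":0,"claw":0}]'
python3 - <<'E'
from h import *
p=shot("w3")
o,i=220,0
im=cv2.imread("pics/w3.png")
a=cv2.resize(im[150:330,220:440],None,fx=3.2,fy=3.2,interpolation=cv2.INTER_CUBIC);cv2.imwrite("pics/w3c.png",a)
np.set_printoptions(precision=3,suppress=True)
m=orange(p);ys,xs=np.where(m);print(xs.min(),xs.max(),ys.min(),ys.max(),m.sum())
for r in range(ys.min(),ys.max()+1,4):print(r,xs[ys==r].min(),xs[ys==r].max(),end="; ")
E
```

```text
time_s: 4.55
tcp_pos: [0.5451, 0.0379, 0.2726]
ee_rot: [[-0.45, -0.893, 0.0], [-0.893, 0.45, 0.0], [-0.0, -0.0, -1.0]]
wrist_force: [-0.5, -0.3, -0.1]
gripper_width: 0.004
gripper_force: 0.0
314 333 126 177 838
126 315 327; 130 315 333; 134 314 333; 138 314 333; 142 314 333; 146 314 332; 150 316 331; 154 316 329; 158 316 329; 162 316 329; 166 316 329; 170 316 329; 174 316 328;
```

View pics/w3c.png

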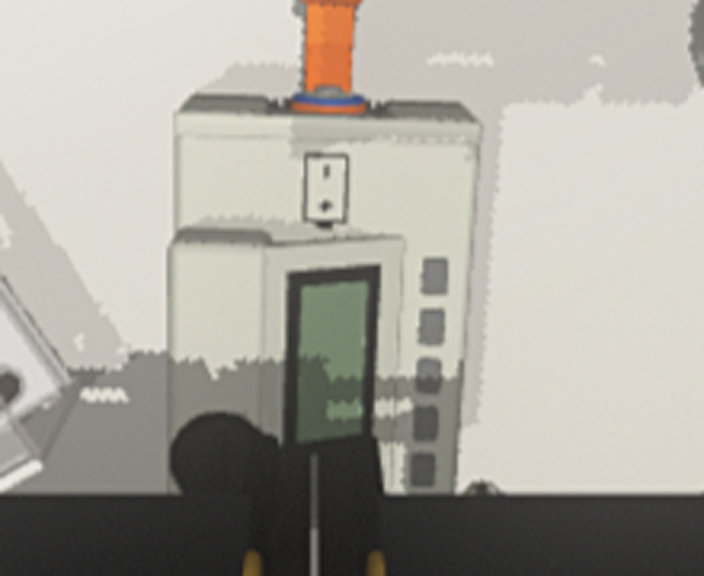

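w3 shows the deck with its mouth edge from about (275,185) to (370,188), the tongue centred on col 322.5, and the pad over rows 126–150. I'll fit the pose.

Run:
```python
from h import *
from scipy.optimize import least_squares
np.set_printoptions(precision=4,suppress=True)
p=load("w3.npz");C=lambda c,r:(220+c/3.2,150+r/3.2)
L=atz(p,C(177,111),.056);R=atz(p,C(480,122),.056);print("deck",L,R,np.linalg.norm(L-R),np.degrees(np.arctan2(*(L-R)[:2][::-1])))
a=atz(p,(322.5,152),.019);b=atz(p,(322.5,172),.019);print("tongue",a,b,np.degrees(np.arctan2(*(b-a)[:2][::-1])))
for c in [(314,138),(333,138),(316,162),(329,162)]:print(atz(p,c,.0235 if c[1]<150 else .019))
print("padout",atz(p,(323.5,127),.0235),"pad in",atz(p,(323.5,149),.0235))
# angle-only fit
X=[((-.066,.048,.056),C(177,111)),((-.066,-.048,.056),C(480,122)),((-.09,0,.019),None)]
def T(v,q):c,s=np.cos(v[2]),np.sin(v[2]);return np.array([v[0]+c*q[0]-s*q[1],v[1]+s*q[0]+c*q[1],q[2]])
def res(v):
    e=[]
    for q,u in X[:2]: e+=list(proj(p,T(v,q))-u)
    for q,col in (((-.111,0,.0235),323.5),((-.09,0,.019),322.5),((-.080,0,.019),322.5)): e.append(2*(proj(p,T(v,q))[0]-col))
    e.append(proj(p,T(v,(-.111,0,.0235)))[1]-138.5)
    return e
for s in(0,np.pi):
    f=least_squares(res,[.56,.08,1.1]);print(f.x,np.degrees(f.x[2]),f.fun)
    break
v=f.x
for q in[(-.111,0,.0235),(-.078,0,.034)]:print(T(v,q))
```

```text
deck [ 0.5702 -0.0053  0.056 ] [0.4877 0.04   0.056 ] 0.09402334261040383 -28.778809258658363
tongue [ 0.5148 -0.0105  0.019 ] [0.5242 0.0082 0.019 ] 63.49814264610985
[ 0.5163 -0.0274  0.0235]
[ 0.4987 -0.0185  0.0235]
[ 0.5257 -0.0043  0.019 ]
[0.5132 0.0019 0.019 ]
padout [ 0.5026 -0.0327  0.0235] pad in [ 0.5125 -0.013   0.0235]
[ 0.4862 -0.0639  4.2325] 242.5028218411978 [ -1.0813 -25.5297   2.9063 -27.5745  -2.1707   0.4066   0.7323  61.396 ]
[0.5375 0.0346 0.0235]
[0.5222 0.0053 0.034 ]
```

```bash
cat >> h.py <<'E'
def T(v,q):c,s=np.cos(v[2]),np.sin(v[2]);return np.array([v[0]+c*q[0]-s*q[1],v[1]+s*q[0]+c*q[1],q[2]])
E
python3 - <<'E'
from h import *
from scipy.optimize import least_squares
np.set_printoptions(precision=4,suppress=True)
p=load("w3.npz");C=lambda c,r:(220+c/3.2,150+r/3.2)
X=[((-.066,-.048,.056),C(177,111)),((-.066,.048,.056),C(480,122))]
def res(v):
    e=[]
    for q,u in X: e+=list(proj(p,T(v,q))-u)
    for q,col in (((-.111,0,.0235),323.5),((-.09,0,.019),322.5),((-.080,0,.019),322.5)): e.append(2*(proj(p,T(v,q))[0]-col))
    e.append(proj(p,T(v,(-.111,0,.0235)))[1]-138.5)
    return e
f=least_squares(res,[.56,.08,1.1]);v=f.x;print(v,np.degrees(v[2]),f.fun)
for q in[(-.111,0,.0235),(-.078,0,.034)]:print(T(v,q))
np.save("ph.npy",v)
g=load("w2.npz")
for q in X:print(proj(g,T(v,q[0])),proj(g,T(v,(-.122,0,.0235))))
E
```

```text
[0.5608 0.0752 1.0733] 61.497463171218186 [-1.3604  0.1625  0.6509 -0.2322  0.0263  0.5039 -0.1494  0.1441]
[ 0.5078 -0.0224  0.0235]
[0.5235 0.0066 0.034 ]
[314.6416 310.4477] [358.5736 253.8435]
[402.217  312.8959] [358.5736 253.8435]
```

```bash
python3 -m pendant '[{"x":-0.05,"y":-0.08,"z":-0.1,"rx":0,"ry":0,"rz":-0.005,"claw":0},{"x":-0.151,"y":-0.245,"z":-0.25,"rx":0,"ry":0,"rz":-0.01,"claw":0},{"x":-0.151,"y":-0.245,"z":-0.45,"rx":0,"ry":0,"rz":-0.01,"claw":0},{"x":-0.151,"y":-0.245,"z":-0.65,"rx":0,"ry":0,"rz":-0.01,"claw":0},{"x":-0.151,"y":-0.245,"z":-0.82,"rx":0,"ry":0,"rz":-0.01,"claw":0},{"x":-0.151,"y":-0.245,"z":-0.93,"rx":0,"ry":0,"rz":-0.01,"claw":0},{"x":-0.151,"y":-0.245,"z":-0.97,"rx":0,"ry":0,"rz":-0.01,"claw":0},{"x":-0.151,"y":-0.245,"z":-0.97,"rx":0,"ry":0,"rz":-0.01,"claw":0}]'
python3 -m pendant '[{"x":0,"y":0,"z":-0.02,"rx":0,"ry":0,"rz":0,"claw":0},{"x":0,"y":0,"z":-0.035,"rx":0,"ry":0,"rz":0,"claw":0},{"x":0,"y":0,"z":-0.045,"rx":0,"ry":0,"rz":0,"claw":0},{"x":0,"y":0,"z":-0.055,"rx":0,"ry":0,"rz":0,"claw":0},{"x":0,"y":0,"z":-0.065,"rx":0,"ry":0,"rz":0,"claw":0},{"x":0,"y":0,"z":-0.072,"rx":0,"ry":0,"rz":0,"claw":0},{"x":0,"y":0,"z":-0.072,"rx":0,"ry":0,"rz":0,"claw":0},{"x":0,"y":0,"z":-0.072,"rx":0,"ry":0,"rz":0,"claw":0}]'
```

```text
time_s: 5.6
tcp_pos: [0.5077, -0.0227, 0.0301]
ee_rot: [[-0.477, -0.879, -0.0], [-0.879, 0.477, -0.0], [0.0, 0.0, -1.0]]
wrist_force: [0.3, -0.6, 1.0]
gripper_width: 0.007
gripper_force: 0.0
time_s: 6.6
tcp_pos: [0.5075, -0.0227, 0.012]
ee_rot: [[-0.477, -0.879, -0.0], [-0.879, 0.477, -0.0], [0.0, -0.0, -1.0]]
wrist_force: [1.2, 0.7, 2.2]
gripper_width: 0.003
gripper_force: 0.9
```

```bash
python3 -m pendant '[{"x":0,"y":0,"z":0.05,"rx":0,"ry":0,"rz":0,"claw":0},{"x":0,"y":0,"z":0.2,"rx":0,"ry":0,"rz":0,"claw":1},{"x":0,"y":0,"z":0.4,"rx":0,"ry":0,"rz":0,"claw":1},{"x":0,"y":0,"z":0.55,"rx":0,"ry":0,"rz":0,"claw":1},{"x":0.03,"y":0.05,"z":0.6,"rx":0,"ry":0,"rz":0,"claw":1},{"x":0.07,"y":0.13,"z":0.6,"rx":0,"ry":0,"rz":0,"claw":1},{"x":0.07,"y":0.13,"z":0.6,"rx":0,"ry":0,"rz":0,"claw":1},{"x":0.07,"y":0.13,"z":0.6,"rx":0,"ry":0,"rz":0,"claw":1}]'
python3 - <<'E'
from h import *
p=shot("w4");v=np.load("ph.npy")
im=cv2.imread("pics/w4.png")
c=proj(p,T(v,(-.08,0,.034))).astype(int);print(c)
for q in[(-.066,0,.046),(-.086,0,.034),(-.0885,0,.034),(-.0725,0,.034)]:print(q,proj(p,T(v,q)))
x0=max(c[0]-90,0);y0=max(c[1]-90,0);print(x0,y0)
cv2.imwrite("pics/w4c.png",cv2.resize(im[y0:y0+170,x0:x0+190],None,fx=3.4,fy=3.4,interpolation=cv2.INTER_CUBIC))
E
```

```text
time_s: 7.6
tcp_pos: [0.524, 0.0102, 0.1603]
ee_rot: [[-0.476, -0.879, -0.004], [-0.879, 0.476, -0.001], [0.003, 0.003, -1.0]]
wrist_force: [0.3, 0.2, -0.3]
gripper_width: 0.716
gripper_force: 0.0
[315 229]
(-0.066, 0, 0.046) [315.14092268 250.81863003]
(-0.086, 0, 0.034) [315.19421465 221.59601071]
(-0.0885, 0, 0.034) [315.19332362 218.44469582]
(-0.0725, 0, 0.034) [315.19895299 238.35408875]
225 139
```

View pics/w4c.png

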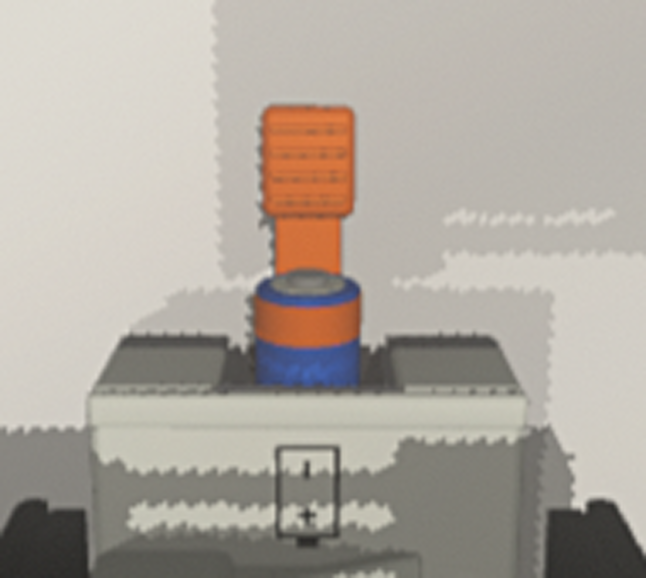

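The battery has sprung out: the button is at about (316,220), in line with the fit. I'm going down over it and gripping.

```bash
python3 -m pendant '[{"x":-0.004,"y":-0.018,"z":-0.05,"rx":0,"ry":0,"rz":0,"claw":1},{"x":-0.004,"y":-0.018,"z":-0.15,"rx":0,"ry":0,"rz":0,"claw":0.8},{"x":-0.004,"y":-0.018,"z":-0.3,"rx":0,"ry":0,"rz":0,"claw":0.7},{"x":-0.004,"y":-0.018,"z":-0.42,"rx":0,"ry":0,"rz":0,"claw":0.6},{"x":-0.004,"y":-0.018,"z":-0.51,"rx":0,"ry":0,"rz":0,"claw":0.6},{"x":-0.004,"y":-0.018,"z":-0.545,"rx":0,"ry":0,"rz":0,"claw":0.6},{"x":-0.004,"y":-0.018,"z":-0.545,"rx":0,"ry":0,"rz":0,"claw":0.6},{"x":-0.004,"y":-0.018,"z":-0.545,"rx":0,"ry":0,"rz":0,"claw":0.4}]'
python3 -m pendant '[{"x":0,"y":0,"z":0,"rx":0,"ry":0,"rz":0,"claw":0},{"x":0,"y":0,"z":0,"rx":0,"ry":0,"rz":0,"claw":0},{"x":0,"y":0,"z":0,"rx":0,"ry":0,"rz":0,"claw":0},{"x":0,"y":0,"z":0,"rx":0,"ry":0,"rz":0,"claw":0},{"x":0,"y":0,"z":0,"rx":0,"ry":0,"rz":0,"claw":0},{"x":0,"y":0,"z":0,"rx":0,"ry":0,"rz":0,"claw":0},{"x":0,"y":0,"z":0,"rx":0,"ry":0,"rz":0,"claw":0},{"x":0,"y":0,"z":0,"rx":0,"ry":0,"rz":0,"claw":0}]'
```

```text
time_s: 8.65
tcp_pos: [0.5246, 0.0055, 0.0266]
ee_rot: [[-0.477, -0.879, 0.002], [-0.879, 0.477, 0.0], [-0.001, -0.001, -1.0]]
wrist_force: [-0.4, 0.7, 0.3]
gripper_width: 0.551
gripper_force: 0.0
time_s: 9.65
tcp_pos: [0.5241, 0.0054, 0.0259]
ee_rot: [[-0.477, -0.879, 0.0], [-0.879, 0.477, 0.0], [-0.0, -0.0, -1.0]]
wrist_force: [0.4, -0.3, 1.4]
gripper_width: 0.265
gripper_force: 30.0
```

```bash
python3 -m pendant '[{"x":-0.01,"y":-0.018,"z":0.002,"rx":0,"ry":0,"rz":0,"claw":0},{"x":-0.03,"y":-0.055,"z":0.004,"rx":0,"ry":0,"rz":0,"claw":0},{"x":-0.055,"y":-0.101,"z":0.004,"rx":0,"ry":0,"rz":0,"claw":0},{"x":-0.08,"y":-0.147,"z":0.004,"rx":0,"ry":0,"rz":0,"claw":0},{"x":-0.105,"y":-0.193,"z":0.004,"rx":0,"ry":0,"rz":0,"claw":0},{"x":-0.13,"y":-0.239,"z":0.004,"rx":0,"ry":0,"rz":0,"claw":0},{"x":-0.146,"y":-0.269,"z":0.008,"rx":0,"ry":0,"rz":0,"claw":0},{"x":-0.15,"y":-0.276,"z":0.012,"rx":0,"ry":0,"rz":0,"claw":0}]'
python3 -m pendant '[{"x":-0.005,"y":-0.009,"z":0.02,"rx":0,"ry":0,"rz":0,"claw":0},{"x":-0.01,"y":-0.018,"z":0.06,"rx":0,"ry":0,"rz":0,"claw":0},{"x":-0.01,"y":-0.018,"z":0.2,"rx":0,"ry":0,"rz":0,"claw":0},{"x":-0.01,"y":-0.018,"z":0.4,"rx":0,"ry":0,"rz":0,"claw":0},{"x":-0.01,"y":-0.018,"z":0.6,"rx":0,"ry":0,"rz":0,"claw":0},{"x":-0.01,"y":-0.018,"z":0.7,"rx":0,"ry":0,"rz":0,"claw":0},{"x":-0.01,"y":-0.018,"z":0.72,"rx":0,"ry":0,"rz":0,"claw":0},{"x":-0.01,"y":-0.018,"z":0.72,"rx":0,"ry":0,"rz":0,"claw":0}]'
python3 - <<'E'
from h import *
p=shot("w5");np.set_printoptions(precision=3,suppress=True)
for n in("w5","w2"):
    q=p if n=="w5" else load("w2.npz")
    if n=="w5":print([(r["conf"],r["centre"],atz(p,r["centre"],.03)) for r in search_frame(p,"clip")],[(r["conf"],r["centre"]) for r in search_frame(p,"cell")])
t=capture("top");print([(r["conf"],r["centre"],atz(t,r["centre"],.03)) for r in search_frame(t,"clip")])
im=cv2.imread("pics/w5.png");cv2.imwrite("pics/w5c.png",im[:360])
E
```

```text
time_s: 10.65
tcp_pos: [0.4851, -0.0645, 0.0284]
ee_rot: [[-0.478, -0.879, -0.002], [-0.879, 0.478, -0.0], [0.001, 0.002, -1.0]]
wrist_force: [-0.2, -0.0, -1.7]
gripper_width: 0.269
gripper_force: 30.0
time_s: 11.65
tcp_pos: [0.4833, -0.068, 0.2082]
ee_rot: [[-0.477, -0.879, -0.001], [-0.879, 0.477, 0.0], [0.0, 0.001, -1.0]]
wrist_force: [-0.5, -0.7, -1.9]
gripper_width: 0.268
gripper_force: 30.0
[(0.82, [210.0, 22.7], array([ 0.481, -0.25 ,  0.03 ]))] [(0.59, [317.9, 331.1]), (0.43, [318.2, 272.8])]
[(0.67, [506.0, 277.7], array([ 0.43, -0.73,  0.03])), (0.58, [355.9, 266.2], array([ 0.465, -0.281,  0.03 ]))]
```

View pics/w5c.png

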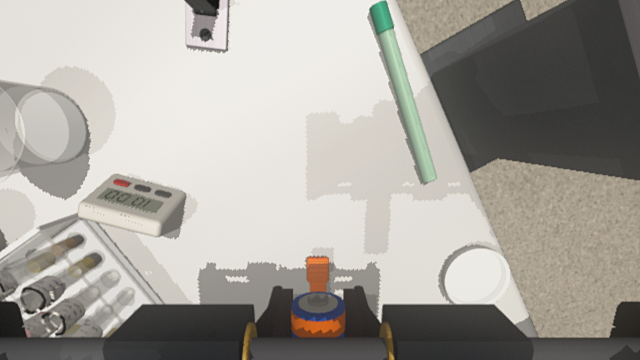

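The battery is held with its button end at (318,310), and the clip shows at (205,20). I'm swinging round to the clip's heading and stopping short of it for a closer look.

```bash
python3 -m pendant '[{"x":-0.03,"y":-0.08,"z":0,"rx":0,"ry":0,"rz":0.058,"claw":0},{"x":-0.06,"y":-0.2,"z":0,"rx":0,"ry":0,"rz":0.116,"claw":0},{"x":-0.1,"y":-0.3,"z":0,"rx":0,"ry":0,"rz":0.174,"claw":0},{"x":-0.14,"y":-0.4,"z":0,"rx":0,"ry":0,"rz":0.232,"claw":0},{"x":-0.18,"y":-0.5,"z":0,"rx":0,"ry":0,"rz":0.29,"claw":0},{"x":-0.2,"y":-0.6,"z":0,"rx":0,"ry":0,"rz":0.348,"claw":0},{"x":-0.22,"y":-0.68,"z":0,"rx":0,"ry":0,"rz":0.406,"claw":0},{"x":-0.23,"y":-0.71,"z":0,"rx":0,"ry":0,"rz":0.462,"claw":0}]'
python3 - <<'E'
from h import *
p=shot("w6");np.set_printoptions(precision=3,suppress=True)
r=regions_of(p,"clip");print([(q["conf"],q["centre"],atz(p,q["centre"],.03)) for q in r])
im=cv2.imread("pics/w6.png");c=np.array(r[0]["centre"]).astype(int) if r else np.array([320,200]);x0,y0=np.clip(c-[110,90],0,None);print(x0,y0)
cv2.imwrite("pics/w6c.png",cv2.resize(im[y0:y0+180,x0:x0+220],None,fx=3.3,fy=3.3,interpolation=cv2.INTER_CUBIC))
E
```

```text
time_s: 12.9
tcp_pos: [0.426, -0.2465, 0.208]
ee_rot: [[0.819, -0.574, -0.001], [-0.574, -0.819, 0.0], [-0.001, 0.001, -1.0]]
wrist_force: [-1.0, -0.7, -1.4]
gripper_width: 0.265
gripper_force: 30.0
[(0.91, [316.6, 151.1], array([ 0.477, -0.281,  0.03 ]))]
206 61
```

View pics/w6c.png

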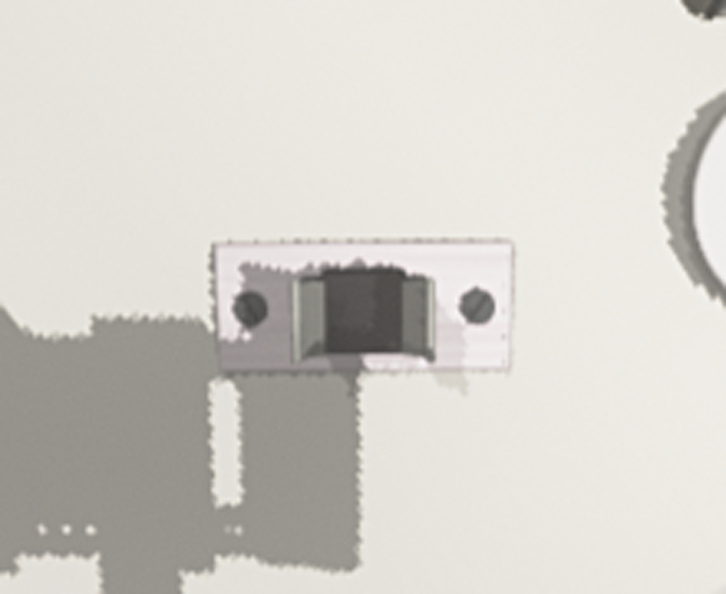

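The clip's plate corners are at crop (213,242), (513,240), (510,371) and (219,374), and the jaw tops at cols 295 and 435.

Run:
```python
from h import *
np.set_printoptions(precision=4,suppress=True)
p=load("w6.npz");C=lambda c,r:(206+c/3.3,61+r/3.3)
P=[atz(p,C(*c),.006) for c in[(213,242),(513,240),(511,371),(216,374)]]
print(P,[np.linalg.norm(P[i]-P[i-1]) for i in range(4)]);m=np.mean(P,0);print("mid",m)
for a,b in((0,1),(3,2),(3,0),(2,1)):d=P[b]-P[a];print(np.degrees(np.arctan2(d[1],d[0])))
J=[atz(p,C(*c),.06) for c in[(297,318),(434,318)]];print("jaw",J,np.mean(J,0),np.linalg.norm(J[0]-J[1]))
S=[atz(p,C(*c),.028) for c in[(325,310),(405,310)]];print("seat",np.mean(S,0))
s=sense();print(s["joints"],s["tcp_pos"],np.degrees(np.arctan2(s["ee_rot"][1][0],s["ee_rot"][0][0])))
o=[(q["conf"],q["centre"]) for q in search_frame(capture("scene"),"cell")];print(o)
```

```text
[array([ 0.5123, -0.2541,  0.006 ]), array([ 0.4649, -0.3227,  0.006 ]), array([ 0.435 , -0.3026,  0.006 ]), array([ 0.4828, -0.2329,  0.006 ])] [np.float64(0.03630564026559681), np.float64(0.08339872236733917), np.float64(0.03600868295297871), np.float64(0.08446803397776986)]
mid [ 0.4738 -0.2781  0.006 ]
-124.66513214535142
-124.46648771189993
-35.729661725551075
-34.037722284434835
jaw [array([ 0.4836, -0.2656,  0.06  ]), array([ 0.4646, -0.2926,  0.06  ])] [ 0.4741 -0.2791  0.06  ] 0.03299853635826156
seat [ 0.4741 -0.279   0.028 ]
[-11.0722   9.7798 -18.953   -0.001  -61.3493  65.6548] [ 0.426  -0.2462  0.2081] -35.4179233476521
[(0.55, [351.3, 213.7]), (0.52, [294.4, 212.2]), (0.22, [293.2, 277.2])]
```

```bash
python3 -m pendant '[{"x":0.05,"y":-0.03,"z":0,"rx":0,"ry":0,"rz":0.0045,"claw":0},{"x":0.15,"y":-0.1,"z":-0.05,"rx":0,"ry":0,"rz":0.0045,"claw":0},{"x":0.25,"y":-0.17,"z":-0.15,"rx":0,"ry":0,"rz":0.0045,"claw":0},{"x":0.269,"y":-0.182,"z":-0.3,"rx":0,"ry":0,"rz":0.0045,"claw":0},{"x":0.269,"y":-0.182,"z":-0.43,"rx":0,"ry":0,"rz":0.0045,"claw":0},{"x":0.269,"y":-0.182,"z":-0.52,"rx":0,"ry":0,"rz":0.0045,"claw":0},{"x":0.269,"y":-0.182,"z":-0.54,"rx":0,"ry":0,"rz":0.0045,"claw":0},{"x":0.269,"y":-0.182,"z":-0.54,"rx":0,"ry":0,"rz":0.0045,"claw":0}]'
python3 - <<'E'
from h import *
p=capture("scene");im=cv2.cvtColor(p["color"],cv2.COLOR_RGB2BGR);c=proj(p,np.array([.474,-.2785,.06])).astype(int);print(c)
t=capture("top");jm=cv2.cvtColor(t["color"],cv2.COLOR_RGB2BGR);d=proj(t,np.array([.474,-.2785,.06])).astype(int)
f=lambda i,c:cv2.resize(i[c[1]-40:c[1]+40,c[0]-40:c[0]+40],(390,390),interpolation=cv2.INTER_CUBIC)
cv2.imwrite("pics/pk.png",np.hstack([f(im,c),f(jm,d)]))
E
```

```text
time_s: 14.1
tcp_pos: [0.4946, -0.2913, 0.074]
ee_rot: [[0.824, -0.566, 0.0], [-0.566, -0.824, -0.0], [0.001, 0.0, -1.0]]
wrist_force: [0.6, 0.5, -1.4]
gripper_width: 0.266
gripper_force: 30.0
[338 224]
```

View pics/pk.png

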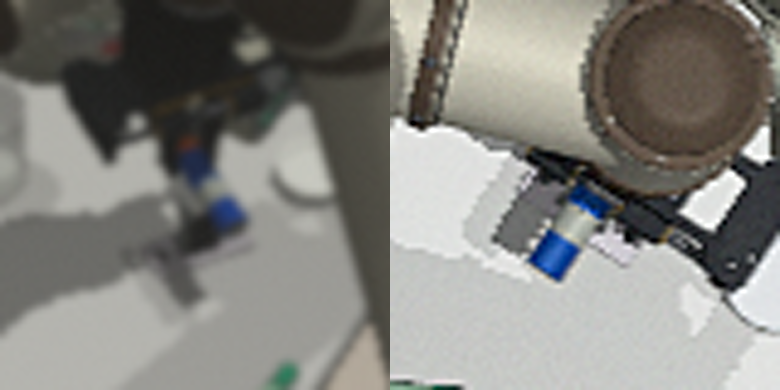

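The pictures show the battery held level-looking above the clip with its flat blue end free, so I'll triangulate band and end to check pitch.

Run:
```python
from h import *
np.set_printoptions(precision=4,suppress=True)
v=(.474,-.2785,np.radians(-34.6))
p=capture("scene");t=capture("top")
for pic,n in((p,"s"),(t,"t")):
    m=cv2.inRange(hsv(pic),(100,120,60),(130,255,255))
    c=proj(pic,np.array([.474,-.2785,.06]))
    n_,l,s,ce=cv2.connectedComponentsWithStats(m)
    for i in range(1,n_):
        if s[i,4]>12 and np.hypot(*(ce[i]-c))<40: print(n,s[i],ce[i])
# prediction of points along a level cell (axis z=.082): blue flat section centre
for X in(-.0545,-.045,-.0345,-.026,-.012):
    for z in(.076,.082,.088):
        q=T(v,(X,0,z));print(X,z,proj(p,q),proj(t,q))
```

```text
s [336 215   5   5  17] [337.8235 217.1176]
s [342 225   5   5  22] [343.9091 227.0909]
t [351 260   9   7  32] [355.1562 262.8438]
t [344 269  10  10  58] [348.1552 273.7069]
-0.0545 0.076 [345.8263 231.8378] [345.7519 277.4238]
-0.0545 0.082 [345.9306 230.7408] [345.8615 277.2994]
-0.0545 0.088 [346.0356 229.6376] [345.9719 277.174 ]
-0.045 0.076 [344.6117 230.0734] [347.5918 274.7115]
-0.045 0.082 [344.7122 228.9751] [347.709  274.5758]
-0.045 0.088 [344.8133 227.8707] [347.8271 274.439 ]
-0.0345 0.076 [343.2789 228.1372] [349.6221 271.7184]
-0.0345 0.082 [343.3753 227.0377] [349.7477 271.5704]
-0.0345 0.088 [343.4723 225.9319] [349.8743 271.421 ]
-0.026 0.076 [342.2073 226.5805] [351.2632 269.2992]
-0.026 0.082 [342.3004 225.48  ] [351.3956 269.1411]
-0.026 0.088 [342.394  224.3732] [351.529  268.9817]
-0.012 0.076 [340.4566 224.0372] [353.9613 265.3216]
-0.012 0.082 [340.5443 222.935 ] [354.1048 265.1471]
-0.012 0.088 [340.6325 221.8267] [354.2495 264.9711]
```

```bash
python3 -m pendant '[{"x":-0.004,"y":-0.002,"z":-0.02,"rx":0,"ry":0,"rz":0,"claw":0},{"x":-0.004,"y":-0.002,"z":-0.04,"rx":0,"ry":0,"rz":0,"claw":0},{"x":-0.004,"y":-0.002,"z":-0.06,"rx":0,"ry":0,"rz":0,"claw":0},{"x":-0.004,"y":-0.002,"z":-0.075,"rx":0,"ry":0,"rz":0,"claw":0},{"x":-0.004,"y":-0.002,"z":-0.09,"rx":0,"ry":0,"rz":0,"claw":0},{"x":-0.004,"y":-0.002,"z":-0.105,"rx":0,"ry":0,"rz":0,"claw":0},{"x":-0.004,"y":-0.002,"z":-0.12,"rx":0,"ry":0,"rz":0,"claw":0},{"x":-0.004,"y":-0.002,"z":-0.12,"rx":0,"ry":0,"rz":0,"claw":0}]'
python3 -m pendant '[{"x":0,"y":0,"z":-0.01,"rx":0,"ry":0,"rz":0,"claw":0},{"x":0,"y":0,"z":-0.02,"rx":0,"ry":0,"rz":0,"claw":0},{"x":0,"y":0,"z":-0.028,"rx":0,"ry":0,"rz":0,"claw":0},{"x":0,"y":0,"z":-0.036,"rx":0,"ry":0,"rz":0,"claw":0},{"x":0,"y":0,"z":-0.042,"rx":0,"ry":0,"rz":0,"claw":0},{"x":0,"y":0,"z":-0.048,"rx":0,"ry":0,"rz":0,"claw":0},{"x":0,"y":0,"z":-0.048,"rx":0,"ry":0,"rz":0,"claw":0},{"x":0,"y":0,"z":-0.048,"rx":0,"ry":0,"rz":0,"claw":0}]'
python3 -c "
from station import *
s=sense();print(s['wrist_force'],s['moment'])"
```

```text
time_s: 15.3
tcp_pos: [0.4933, -0.2918, 0.0443]
ee_rot: [[0.824, -0.566, 0.001], [-0.566, -0.824, -0.001], [0.001, -0.0, -1.0]]
wrist_force: [-0.8, 0.4, 1.9]
gripper_width: 0.265
gripper_force: 30.0
time_s: 16.3
tcp_pos: [0.4922, -0.2913, 0.0314]
ee_rot: [[0.824, -0.567, -0.001], [-0.567, -0.824, 0.001], [-0.001, 0.0, -1.0]]
wrist_force: [0.5, 0.5, -2.2]
gripper_width: 0.267
gripper_force: 30.0
[ 0.49190036  0.49796324 -2.17853804] [ 0.26711083 -0.03038267  0.04926782]
```

```bash
python3 -m pendant '[{"x":0,"y":0,"z":-0.004,"rx":0,"ry":0,"rz":0,"claw":0},{"x":0,"y":0,"z":-0.006,"rx":0,"ry":0,"rz":0,"claw":0},{"x":0,"y":0,"z":-0.008,"rx":0,"ry":0,"rz":0,"claw":0},{"x":0,"y":0,"z":-0.01,"rx":0,"ry":0,"rz":0,"claw":0},{"x":0,"y":0,"z":-0.01,"rx":0,"ry":0,"rz":0,"claw":0},{"x":0,"y":0,"z":-0.01,"rx":0,"ry":0,"rz":0,"claw":0},{"x":0,"y":0,"z":-0.01,"rx":0,"ry":0,"rz":0,"claw":0},{"x":0,"y":0,"z":-0.01,"rx":0,"ry":0,"rz":0,"claw":0}]'
```

```text
time_s: 17.3
tcp_pos: [0.4931, -0.2918, 0.0296]
ee_rot: [[0.824, -0.566, 0.001], [-0.566, -0.824, -0.0], [0.001, -0.0, -1.0]]
wrist_force: [-1.1, -1.1, 3.4]
gripper_width: 0.264
gripper_force: 30.0
```

Seated: the force went from a pull-in to +3.4 N of push-back. I'm releasing it, rising and flipping the tool.

```bash
python3 -m pendant '[{"x":0,"y":0,"z":0,"rx":0,"ry":0,"rz":0,"claw":0.6},{"x":0,"y":0,"z":0,"rx":0,"ry":0,"rz":0,"claw":0.6},{"x":0,"y":0,"z":0,"rx":0,"ry":0,"rz":0,"claw":0.6},{"x":0,"y":0,"z":0,"rx":0,"ry":0,"rz":0,"claw":0.6},{"x":0,"y":0,"z":0.04,"rx":0,"ry":0,"rz":0,"claw":0.6},{"x":0,"y":0,"z":0.2,"rx":0,"ry":0,"rz":0,"claw":0.6},{"x":0,"y":0,"z":0.4,"rx":0,"ry":0,"rz":0,"claw":0.6},{"x":0,"y":0,"z":0.55,"rx":0,"ry":0,"rz":0,"claw":0.6}]'
python3 -m pendant '[{"x":0,"y":0,"z":0.05,"rx":0,"ry":0,"rz":-0.058,"claw":0.6},{"x":0,"y":0,"z":0.05,"rx":0,"ry":0,"rz":-0.116,"claw":0.6},{"x":0,"y":0,"z":0.05,"rx":0,"ry":0,"rz":-0.174,"claw":0.6},{"x":0,"y":0,"z":0.05,"rx":0,"ry":0,"rz":-0.232,"claw":0.6},{"x":0,"y":0,"z":0.05,"rx":0,"ry":0,"rz":-0.29,"claw":0.6},{"x":0,"y":0,"z":0.05,"rx":0,"ry":0,"rz":-0.348,"claw":0.6},{"x":0,"y":0,"z":0.05,"rx":0,"ry":0,"rz":-0.406,"claw":0.6},{"x":0,"y":0,"z":0.05,"rx":0,"ry":0,"rz":-0.464,"claw":0.6}]'
python3 -m pendant '[{"x":0,"y":0,"z":0,"rx":0,"ry":0,"rz":-0.058,"claw":0.6},{"x":0,"y":0,"z":0,"rx":0,"ry":0,"rz":-0.116,"claw":0.6},{"x":0,"y":0,"z":0,"rx":0,"ry":0,"rz":-0.174,"claw":0.6},{"x":0,"y":0,"z":0,"rx":0,"ry":0,"rz":-0.232,"claw":0.6},{"x":0,"y":0,"z":0,"rx":0,"ry":0,"rz":-0.29,"claw":0.6},{"x":0,"y":0,"z":0,"rx":0,"ry":0,"rz":-0.348,"claw":0.6},{"x":0,"y":0,"z":0,"rx":0,"ry":0,"rz":-0.406,"claw":0.6},{"x":0,"y":0,"z":0,"rx":0,"ry":0,"rz":-0.464,"claw":0.6}]'
```

```text
time_s: 18.3
tcp_pos: [0.4933, -0.2919, 0.17]
ee_rot: [[0.824, -0.566, 0.003], [-0.566, -0.824, -0.001], [0.003, -0.001, -1.0]]
wrist_force: [1.0, 0.9, 0.1]
gripper_width: 0.6
gripper_force: 0.0
time_s: 19.3
tcp_pos: [0.4927, -0.2916, 0.1801]
ee_rot: [[-0.475, -0.88, 0.001], [-0.88, 0.475, -0.0], [-0.0, -0.001, -1.0]]
wrist_force: [-0.4, 0.1, -0.6]
gripper_width: 0.596
gripper_force: 0.0
time_s: 20.3
tcp_pos: [0.4927, -0.2916, 0.1801]
ee_rot: [[-0.928, 0.373, 0.001], [0.373, 0.928, -0.0], [-0.001, 0.0, -1.0]]
wrist_force: [-0.0, 0.6, 0.4]
gripper_width: 0.599
gripper_force: 0.0
```

Run:
```python
from h import *
np.set_printoptions(precision=4,suppress=True)
p=shot("w7");t=capture("top");v=(.474,-.2785,np.radians(-34.6))
for n,pic in(("w",p),("t",t)):
    m=cv2.inRange(hsv(pic),(100,120,60),(130,255,255));c=proj(pic,np.array([.474,-.2785,.04]))
    k,l,s,ce=cv2.connectedComponentsWithStats(m)
    for i in range(1,k):
        if s[i,4]>12 and np.hypot(*(ce[i]-c))<150:
            q=atz(pic,ce[i],.05);d=q[:2]-np.array(v[:2]);cc,ss=np.cos(v[2]),np.sin(v[2])
            r=cv2.minAreaRect(cv2.findNonZero((l==i).astype(np.uint8)))
            print(n,s[i],ce[i],"clip xy",cc*d[0]+ss*d[1],-ss*d[0]+cc*d[1],[np.round(b) for b in cv2.boxPoints(r)])
    print([proj(pic,T(v,(x,0,.04))) for x in(-.057,-.012,.033)])
```

```text
w [321 130  30  33 709] [335.1368 145.7207] clip xy -0.04684474210167005 -0.002230972047600914 [array([320., 158.], dtype=float32), array([327., 128.], dtype=float32), array([350., 133.], dtype=float32), array([344., 163.], dtype=float32)]
w [307 186  32  44 875] [322.6229 206.8537] clip xy 8.270606584655693e-05 -0.000971823525957415 [array([306., 226.], dtype=float32), array([314., 185.], dtype=float32), array([339., 190.], dtype=float32), array([331., 232.], dtype=float32)]
[array([340.5495, 132.403 ]), array([327.0888, 190.0373]), array([314.7164, 243.012 ])]
t [351 257  12  12  75] [356.04 262.64] clip xy 0.0008946813191199779 -0.0008918566850023925 [array([350., 265.], dtype=float32), array([355., 256.], dtype=float32), array([362., 260.], dtype=float32), array([356., 269.], dtype=float32)]
t [343 271  10  10  56] [347.1964 275.7321] clip xy -0.04591787851722495 -0.0009803249016803912 [array([342., 277.], dtype=float32), array([346., 271.], dtype=float32), array([352., 275.], dtype=float32), array([348., 281.], dtype=float32)]
[array([344.6404, 278.846 ]), array([353.1249, 266.3391]), array([361.5501, 253.9195])]
```

The battery is parked and released: axis within 2 mm of the clip's, and the flat end at clip x of about -57 mm. I'm going to the flat end.

```bash
python3 -m pendant '[{"x":-0.08,"y":0.05,"z":0,"rx":0,"ry":0,"rz":-0.05,"claw":0.6},{"x":-0.2,"y":0.13,"z":-0.05,"rx":0,"ry":0,"rz":-0.071,"claw":0.6},{"x":-0.24,"y":0.158,"z":-0.2,"rx":0,"ry":0,"rz":-0.071,"claw":0.6},{"x":-0.24,"y":0.158,"z":-0.36,"rx":0,"ry":0,"rz":-0.071,"claw":0.6},{"x":-0.24,"y":0.158,"z":-0.5,"rx":0,"ry":0,"rz":-0.071,"claw":0.6},{"x":-0.24,"y":0.158,"z":-0.58,"rx":0,"ry":0,"rz":-0.071,"claw":0.6},{"x":-0.24,"y":0.158,"z":-0.596,"rx":0,"ry":0,"rz":-0.071,"claw":0.6},{"x":-0.24,"y":0.158,"z":-0.596,"rx":0,"ry":0,"rz":-0.071,"claw":0.6}]'
python3 -m pendant '[{"x":0,"y":0,"z":0,"rx":0,"ry":0,"rz":0,"claw":0},{"x":0,"y":0,"z":0,"rx":0,"ry":0,"rz":0,"claw":0},{"x":0,"y":0,"z":0,"rx":0,"ry":0,"rz":0,"claw":0},{"x":0,"y":0,"z":0,"rx":0,"ry":0,"rz":0,"claw":0},{"x":0,"y":0,"z":0,"rx":0,"ry":0,"rz":0,"claw":0},{"x":0,"y":0,"z":0,"rx":0,"ry":0,"rz":0,"claw":0},{"x":0,"y":0,"z":0,"rx":0,"ry":0,"rz":0,"claw":0},{"x":0,"y":0,"z":0,"rx":0,"ry":0,"rz":0,"claw":0}]'
```

```text
time_s: 21.4
tcp_pos: [0.4333, -0.2523, 0.0309]
ee_rot: [[-0.827, 0.563, 0.001], [0.563, 0.827, -0.0], [-0.001, 0.0, -1.0]]
wrist_force: [0.9, 0.5, -0.5]
gripper_width: 0.601
gripper_force: 0.0
time_s: 22.4
tcp_pos: [0.4329, -0.2521, 0.0304]
ee_rot: [[-0.826, 0.564, 0.0], [0.564, 0.826, -0.0], [-0.0, 0.0, -1.0]]
wrist_force: [0.8, 0.1, 1.6]
gripper_width: 0.267
gripper_force: 30.0
```

The lever to the clip is long for lifting, so I'll regrip 21 mm nearer the clip before lifting. The end can be regripped once the battery is part-way into the bay.

```bash
python3 -m pendant '[{"x":0,"y":0,"z":0,"rx":0,"ry":0,"rz":0,"claw":0.45},{"x":0,"y":0,"z":0,"rx":0,"ry":0,"rz":0,"claw":0.45},{"x":0.02,"y":-0.014,"z":0,"rx":0,"ry":0,"rz":0,"claw":0.45},{"x":0.05,"y":-0.035,"z":0,"rx":0,"ry":0,"rz":0,"claw":0.45},{"x":0.069,"y":-0.048,"z":0,"rx":0,"ry":0,"rz":0,"claw":0.45},{"x":0.069,"y":-0.048,"z":0,"rx":0,"ry":0,"rz":0,"claw":0},{"x":0.069,"y":-0.048,"z":0,"rx":0,"ry":0,"rz":0,"claw":0},{"x":0.069,"y":-0.048,"z":0,"rx":0,"ry":0,"rz":0,"claw":0}]'
python3 -m pendant '[{"x":0,"y":0,"z":0,"rx":0,"ry":0,"rz":0,"claw":0},{"x":0,"y":0,"z":0,"rx":0,"ry":0,"rz":0,"claw":0},{"x":0,"y":0,"z":0.01,"rx":0,"ry":0,"rz":0,"claw":0},{"x":0,"y":0,"z":0.025,"rx":0,"ry":0,"rz":0,"claw":0},{"x":0,"y":0,"z":0.04,"rx":0,"ry":0,"rz":0,"claw":0},{"x":0,"y":0,"z":0.06,"rx":0,"ry":0,"rz":0,"claw":0},{"x":0,"y":0,"z":0.08,"rx":0,"ry":0,"rz":0,"claw":0},{"x":0,"y":0,"z":0.12,"rx":0,"ry":0,"rz":0,"claw":0}]'
python3 -m pendant '[{"x":0,"y":0,"z":0.1,"rx":0,"ry":0,"rz":0,"claw":0},{"x":0,"y":0,"z":0.25,"rx":0,"ry":0,"rz":0,"claw":0},{"x":0,"y":0,"z":0.4,"rx":0,"ry":0,"rz":0,"claw":0},{"x":0,"y":0,"z":0.45,"rx":0,"ry":0,"rz":0,"claw":0},{"x":0,"y":0,"z":0.45,"rx":0,"ry":0,"rz":0,"claw":0},{"x":0,"y":0,"z":0.45,"rx":0,"ry":0,"rz":0,"claw":0},{"x":0,"y":0,"z":0.45,"rx":0,"ry":0,"rz":0,"claw":0},{"x":0,"y":0,"z":0.45,"rx":0,"ry":0,"rz":0,"claw":0}]'
python3 - <<'E'
from h import *
np.set_printoptions(precision=4,suppress=True)
# tilt of the held cell: blue blobs in top, scene and wrist
s=sense();R=np.array(s["ee_rot"]);tc=np.array(s["tcp_pos"]);print(tc,s["wrist_force"],s["moment"])
for n in("scene","top","wrist"):
    p=shot("h_"+n,n);c=proj(p,tc);print(n,"axis@-36,-8,0,35,52:",[proj(p,tc+R@np.array([-x,0,-.009])).round(1) for x in(-.029,-.02,0,.03,.0585)])
    for nm,lo,hi in(("blue",(100,120,60),(130,255,255)),("or",(5,150,120),(22,255,255))):
        k,l,st,ce=cv2.connectedComponentsWithStats(cv2.inRange(hsv(p),lo,hi))
        for i in range(1,k):
            if st[i,4]>6 and np.hypot(*(ce[i]-c))<(40 if n!="wrist" else 150):print(n,nm,st[i],ce[i].round(1))
E
```

```text
time_s: 23.4
tcp_pos: [0.4498, -0.2639, 0.0303]
ee_rot: [[-0.826, 0.564, -0.0], [0.564, 0.826, 0.0], [0.0, 0.0, -1.0]]
wrist_force: [1.1, -0.1, -0.7]
gripper_width: 0.272
gripper_force: 29.7
time_s: 24.4
tcp_pos: [0.4499, -0.2643, 0.0611]
ee_rot: [[-0.826, 0.564, -0.0], [0.564, 0.826, -0.0], [-0.0, -0.0, -1.0]]
wrist_force: [0.9, -0.4, -1.2]
gripper_width: 0.265
gripper_force: 29.9
time_s: 25.4
tcp_pos: [0.4496, -0.264, 0.1719]
ee_rot: [[-0.826, 0.564, -0.002], [0.564, 0.826, 0.0], [0.002, -0.001, -1.0]]
wrist_force: [0.1, 0.5, -1.0]
gripper_width: 0.266
gripper_force: 29.9
[ 0.4496 -0.264   0.1719] [ 0.1335  0.4851 -0.9534] [-0.0269  0.0127 -0.0278]
scene axis@-36,-8,0,35,52: [array([348.6, 212.1]), array([347.4, 210.4]), array([344.7, 206.7]), array([340.7, 201.2]), array([337. , 196.1])]
scene blue [345 207   5   4  13] [346.8 208.2]
top axis@-36,-8,0,35,52: [array([347.9, 276.4]), array([349.7, 273.6]), array([353.9, 267.4]), array([360. , 258.2]), array([365.9, 249.5])]
top blue [345 274   6   4   7] [347.6 275.3]
wrist axis@-36,-8,0,35,52: [array([316.3, 254.8]), array([316.4, 274.6]), array([316.4, 316.5]), array([316.4, 374.2]), array([316.4, 424. ])]
wrist blue [ 296  271   48   42 1230] [323.2 295.8]
wrist blue [ 295  372   50   36 1774] [319.6 389.5]
wrist or [388 334   6  23  73] [390.4 344.3]
```

Clean lift, and the force shows just the battery's weight. I'm swinging back to the bay line.

```bash
python3 -m pendant '[{"x":0.01,"y":0.05,"z":0,"rx":0,"ry":0,"rz":0.058,"claw":0},{"x":0.02,"y":0.15,"z":0,"rx":0,"ry":0,"rz":0.116,"claw":0},{"x":0.03,"y":0.25,"z":0,"rx":0,"ry":0,"rz":0.174,"claw":0},{"x":0.04,"y":0.35,"z":0,"rx":0,"ry":0,"rz":0.232,"claw":0},{"x":0.05,"y":0.45,"z":0,"rx":0,"ry":0,"rz":0.29,"claw":0},{"x":0.06,"y":0.55,"z":0,"rx":0,"ry":0,"rz":0.348,"claw":0},{"x":0.07,"y":0.63,"z":0,"rx":0,"ry":0,"rz":0.406,"claw":0},{"x":0.08,"y":0.68,"z":0,"rx":0,"ry":0,"rz":0.464,"claw":0}]'
python3 -m pendant '[{"x":0,"y":0,"z":0,"rx":0,"ry":0,"rz":0.035,"claw":0},{"x":0,"y":0,"z":0,"rx":0,"ry":0,"rz":0.068,"claw":0},{"x":0,"y":0,"z":-0.1,"rx":0,"ry":0,"rz":0.068,"claw":0},{"x":0,"y":0,"z":-0.2,"rx":0,"ry":0,"rz":0.068,"claw":0},{"x":0,"y":0,"z":-0.3,"rx":0,"ry":0,"rz":0.068,"claw":0},{"x":0,"y":0,"z":-0.4,"rx":0,"ry":0,"rz":0.068,"claw":0},{"x":0,"y":0,"z":-0.48,"rx":0,"ry":0,"rz":0.068,"claw":0},{"x":0,"y":0,"z":-0.48,"rx":0,"ry":0,"rz":0.068,"claw":0}]'
python3 - <<'E'
from h import *
v=np.load("ph.npy");s=sense();R=np.array(s["ee_rot"]);h=np.degrees(np.arctan2(R[1,0],R[0,0]));print(h)
for x in(-.191,-.15,-.13,-.079):
    d=T(v,(x,-.0005,.026))-s["tcp_pos"];print(x,(d/.25).round(4),((61.5-180-h+180)%360-180)/180)
E
```

```text
time_s: 26.55
tcp_pos: [0.47, -0.0932, 0.1729]
ee_rot: [[-0.648, -0.761, 0.0], [-0.761, 0.648, 0.0], [-0.0, -0.0, -1.0]]
wrist_force: [-0.5, -0.9, -0.6]
gripper_width: 0.267
gripper_force: 29.9
time_s: 27.55
tcp_pos: [0.4689, -0.0942, 0.0516]
ee_rot: [[-0.478, -0.878, -0.004], [-0.878, 0.478, -0.0], [0.002, 0.003, -1.0]]
wrist_force: [0.2, 0.4, -0.7]
gripper_width: 0.268
gripper_force: 29.9
-118.57301948139946
-0.191 [ 0.0046  0.0053 -0.1024] 0.0004056637855525322
-0.15 [ 0.0828  0.1494 -0.1024] 0.0004056637855525322
-0.13 [ 0.121   0.2197 -0.1024] 0.0004056637855525322
-0.079 [ 0.2184  0.399  -0.1024] 0.0004056637855525322
```

```bash
python3 -m pendant '[{"x":0.005,"y":0.005,"z":-0.05,"rx":0,"ry":0,"rz":0,"claw":0},{"x":0.005,"y":0.005,"z":-0.1,"rx":0,"ry":0,"rz":0,"claw":0},{"x":0.005,"y":0.005,"z":-0.102,"rx":0,"ry":0,"rz":0,"claw":0},{"x":0.03,"y":0.052,"z":-0.102,"rx":0,"ry":0,"rz":0,"claw":0},{"x":0.055,"y":0.098,"z":-0.102,"rx":0,"ry":0,"rz":0,"claw":0},{"x":0.075,"y":0.135,"z":-0.102,"rx":0,"ry":0,"rz":0,"claw":0},{"x":0.083,"y":0.149,"z":-0.102,"rx":0,"ry":0,"rz":0,"claw":0},{"x":0.083,"y":0.149,"z":-0.102,"rx":0,"ry":0,"rz":0,"claw":0}]'
python3 -m pendant '[{"x":0.006,"y":0.011,"z":0,"rx":0,"ry":0,"rz":0,"claw":0},{"x":0.012,"y":0.022,"z":0,"rx":0,"ry":0,"rz":0,"claw":0},{"x":0.018,"y":0.033,"z":0,"rx":0,"ry":0,"rz":0,"claw":0},{"x":0.024,"y":0.044,"z":0,"rx":0,"ry":0,"rz":0,"claw":0},{"x":0.03,"y":0.055,"z":0,"rx":0,"ry":0,"rz":0,"claw":0},{"x":0.036,"y":0.066,"z":0,"rx":0,"ry":0,"rz":0,"claw":0},{"x":0.038,"y":0.07,"z":0,"rx":0,"ry":0,"rz":0,"claw":0},{"x":0.038,"y":0.07,"z":0,"rx":0,"ry":0,"rz":0,"claw":0}]'
```

```text
time_s: 28.55
tcp_pos: [0.4908, -0.0565, 0.0273]
ee_rot: [[-0.478, -0.879, -0.0], [-0.879, 0.478, 0.0], [-0.0, 0.0, -1.0]]
wrist_force: [-0.5, -0.0, -1.7]
gripper_width: 0.265
gripper_force: 29.9
time_s: 29.55
tcp_pos: [0.5002, -0.0393, 0.0273]
ee_rot: [[-0.478, -0.878, -0.0], [-0.878, 0.478, -0.0], [0.0, 0.0, -1.0]]
wrist_force: [-0.6, 0.3, -1.1]
gripper_width: 0.265
gripper_force: 29.9
```

```bash
python3 -m pendant '[{"x":0,"y":0,"z":-0.005,"rx":0,"ry":0,"rz":0,"claw":0},{"x":0.006,"y":0.011,"z":-0.005,"rx":0,"ry":0,"rz":0,"claw":0},{"x":0.012,"y":0.022,"z":-0.005,"rx":0,"ry":0,"rz":0,"claw":0},{"x":0.018,"y":0.033,"z":-0.006,"rx":0,"ry":0,"rz":0,"claw":0},{"x":0.024,"y":0.044,"z":-0.006,"rx":0,"ry":0,"rz":0,"claw":0},{"x":0.03,"y":0.055,"z":-0.006,"rx":0,"ry":0,"rz":0,"claw":0},{"x":0.038,"y":0.07,"z":-0.006,"rx":0,"ry":0,"rz":0,"claw":0},{"x":0.038,"y":0.07,"z":-0.006,"rx":0,"ry":0,"rz":0,"claw":0}]'
```

```text
time_s: 30.55
tcp_pos: [0.5024, -0.026, 0.0233]
ee_rot: [[-0.481, -0.877, -0.017], [-0.877, 0.481, -0.006], [0.013, 0.012, -1.0]]
wrist_force: [-5.6, -16.3, -3.6]
gripper_width: 0.267
gripper_force: 30.0
```

```bash
python3 - <<'E'
from h import *
np.set_printoptions(precision=3,suppress=True)
s=sense();print(s["tcp_pos"],s["wrist_force"],s["moment"])
p=load("h_wrist.npz");M=np.array
tc=M([0.4496,-0.264,0.1719]);R=M([[-0.826,0.564,0],[0.564,0.826,0],[0,0,-1.]])
for x in(.029,.0,-.02,-.035,-.05):print(x,proj(p,tc+R@M([x,0,-.0217])),proj(p,tc+R@M([x,.012,-.0097])),proj(p,tc+R@M([x,-.012,-.0097])))
im=p["color"]
for r in(275,285,295,305,340,375,385,395,405):
    row=im[r,270:370].astype(int);print(r,[tuple(row[i]) for i in range(0,100,9)])
E
python3 -m pendant '[{"x":-0.012,"y":-0.022,"z":0.006,"rx":0,"ry":0,"rz":0,"claw":0},{"x":-0.024,"y":-0.044,"z":0.006,"rx":0,"ry":0,"rz":0,"claw":0},{"x":-0.038,"y":-0.07,"z":0.006,"rx":0,"ry":0,"rz":0,"claw":0},{"x":-0.05,"y":-0.092,"z":0.006,"rx":0,"ry":0,"rz":0,"claw":0},{"x":-0.05,"y":-0.092,"z":0.006,"rx":0,"ry":0,"rz":0,"claw":0},{"x":-0.05,"y":-0.092,"z":0.006,"rx":0,"ry":0,"rz":0,"claw":0},{"x":-0.05,"y":-0.092,"z":0.006,"rx":0,"ry":0,"rz":0,"claw":0},{"x":-0.05,"y":-0.092,"z":0.006,"rx":0,"ry":0,"rz":0,"claw":0}]'
```

```text
[ 0.502 -0.026  0.023] [ -5.606 -16.311  -3.56 ] [-4.653  1.585 -0.095]
0.029 [316.152 264.839] [344.71  255.255] [287.921 255.195]
0.0 [316.196 330.78 ] [343.34  317.206] [289.357 317.136]
-0.02 [316.224 372.328] [342.472 356.481] [290.267 356.406]
-0.035 [316.244 401.616] [341.857 384.28 ] [290.911 384.201]
-0.05 [316.263 429.432] [341.272 410.77 ] [291.525 410.687]
275 [(np.int64(237), np.int64(234), np.int64(229)), (np.int64(237), np.int64(234), np.int64(229)), (np.int64(243), np.int64(239), np.int64(233)), (np.int64(66), np.int64(75), np.int64(102)), (np.int64(62), np.int64(73), np.int64(105)), (np.int64(61), np.int64(73), np.int64(108)), (np.int64(55), np.int64(68), np.int64(105)), (np.int64(54), np.int64(67), np.int64(102)), (np.int64(48), np.int64(58), np.int64(90)), (np.int64(237), np.int64(234), np.int64(229)), (np.int64(152), np.int64(148), np.int64(143)), (np.int64(152), np.int64(149), np.int64(144))]
285 [(np.int64(236), np.int64(233), np.int64(228)), (np.int64(192), np.int64(188), np.int64(181)), (np.int64(239), np.int64(237), np.int64(231)), (np.int64(61), np.int64(71)
[... 3663 characters left out ...]
64(64)), (np.int64(84), np.int64(81), np.int64(73)), (np.int64(231), np.int64(228), np.int64(221)), (np.int64(25), np.int64(46), np.int64(91)), (np.int64(28), np.int64(56), np.int64(109)), (np.int64(33), np.int64(63), np.int64(119)), (np.int64(32), np.int64(62), np.int64(118)), (np.int64(30), np.int64(59), np.int64(112)), (np.int64(26), np.int64(49), np.int64(98)), (np.int64(230), np.int64(228), np.int64(221)), (np.int64(230), np.int64(227), np.int64(221)), (np.int64(26), np.int64(25), np.int64(25))]
time_s: 31.55
tcp_pos: [0.4973, -0.0447, 0.0273]
ee_rot: [[-0.478, -0.878, 0.0], [-0.878, 0.478, -0.0], [-0.0, -0.0, -1.0]]
wrist_force: [0.4, 0.0, -1.1]
gripper_width: 0.269
gripper_force: 29.8
```

Run:
```python
from h import *
np.set_printoptions(precision=2,suppress=True)
def sil(p,rows):
    g=p["color"].astype(int)
    for r in rows:
        b=g[r,270:370];m=(b[:,2]-b[:,0]>18);xs=np.where(m)[0]+270;print(r,(xs.min(),xs.max(),xs.max()-xs.min()+1) if len(xs) else None,end="; ")
    print()
sil(load("h_wrist.npz"),[267,269,271,275,280,285,295,305,315,320,360,370,375,385,395,405,410,415,420,430,440])
q=shot("w8");s=sense();R=np.array(s["ee_rot"]);tc=np.array(s["tcp_pos"])
sil(q,[255,260,265,267,269,271,275,280,285,295,305,315,320,360,370,375,385,395,405,410,415,420,430,440])
K=np.array
for pt in(0,3,-3,6,-6,-10):
    a=np.radians(pt) # + : flat end down
    o=[]
    for x in(.029,.022,-.035,-.045):
        for y in(-.012,.012):
            # tool z points down; axis at z=-.0097+ x*tan
            o.append(proj(q,tc+R@K([x,y,-.0097+x*np.tan(a)])))
    print(pt,K(o).round(1).tolist(),"top edge",proj(q,tc+R@K([.029,0,-.0217+.029*np.tan(a)])))
```

```text
267 (np.int64(290), np.int64(344), np.int64(55)); 269 (np.int64(290), np.int64(344), np.int64(55)); 271 (np.int64(290), np.int64(344), np.int64(55)); 275 (np.int64(291), np.int64(343), np.int64(53)); 280 (np.int64(291), np.int64(343), np.int64(53)); 285 (np.int64(291), np.int64(343), np.int64(53)); 295 (np.int64(291), np.int64(344), np.int64(54)); 305 (np.int64(292), np.int64(343), np.int64(52)); 315 None; 320 None; 360 None; 370 None; 375 (np.int64(294), np.int64(344), np.int64(51)); 385 (np.int64(295), np.int64(345), np.int64(51)); 395 (np.int64(295), np.int64(344), np.int64(50)); 405 (np.int64(295), np.int64(344), np.int64(50)); 410 None; 415 None; 420 None; 430 None; 440 None; 
255 (np.int64(293), np.int64(346), np.int64(54)); 260 (np.int64(293), np.int64(346), np.int64(54)); 265 (np.int64(292), np.int64(346), np.int64(55)); 267 (np.int64(292), np.int64(346), np.int64(55)); 269 (np.int64(292), np.int64(346), np.int64(55)); 271 (np.int64(293), np.int64(346), np.int64(54)); 275 (np.int64(292), np.int64(346), np.int64(55)); 280 (np.int64(292), np.int64(345), np.int64(54)); 285 (np.i
[... 671 characters left out ...]
[342.7, 386.1], [291.4, 404.9], [342.4, 404.9]] top edge [316.82 262.12]
-3 [[288.1, 255.0], [345.7, 255.0], [288.5, 270.4], [345.2, 270.5], [291.6, 381.1], [342.2, 381.1], [292.0, 398.1], [341.8, 398.2]] top edge [316.8  264.72]
6 [[288.9, 251.6], [344.9, 251.7], [289.1, 267.6], [344.7, 267.6], [290.8, 388.6], [343.0, 388.7], [291.1, 408.4], [342.7, 408.4]] top edge [316.83 260.85]
-6 [[287.8, 256.1], [345.9, 256.2], [288.3, 271.4], [345.4, 271.4], [291.8, 378.7], [342.0, 378.7], [292.4, 394.9], [341.5, 394.9]] top edge [316.79 266.06]
-10 [[287.5, 257.7], [346.3, 257.8], [288.1, 272.7], [345.7, 272.8], [292.2, 375.5], [341.7, 375.5], [292.8, 390.6], [341.1, 390.6]] top edge [316.77 267.93]
```

Run:
```python
from h import *
np.set_printoptions(precision=2,suppress=True,linewidth=200)
q=load("w8.npz");g=q["color"].astype(int)
print("w8 col318", [(r,tuple(map(int,g[r,316:321].mean(0)))) for r in range(236,320,3)])
print([(r,tuple(map(int,g[r,316:321].mean(0)))) for r in range(362,416,3)])
# edges sub-pixel by blue-minus-red / luminance gradient
def edge(row,a,b):
    l=cv2.GaussianBlur(g[row-1:row+2].mean(0).sum(1).astype(np.float32).reshape(1,-1),(3,1),0)[0];d=np.abs(np.diff(l[a:b]));return a+d.argmax()+.5,int(d.max())
for r in(250,256,262,268,275,282,289,376,384,392,400,406):print(r,edge(r,278,305),edge(r,330,358))
s=sense();print(s["tcp_pos"])
```

```text
w8 col318 [(236, (198, 194, 186)), (239, (197, 194, 187)), (242, (197, 193, 186)), (245, (158, 154, 150)), (248, (92, 92, 90)), (251, (91, 91, 89)), (254, (110, 109, 105)), (257, (64, 93, 159)), (260, (66, 98, 167)), (263, (64, 97, 167)), (266, (63, 96, 166)), (269, (62, 95, 166)), (272, (61, 95, 167)), (275, (59, 94, 166)), (278, (58, 94, 166)), (281, (58, 93, 166)), (284, (55, 92, 165)), (287, (55, 92, 165)), (290, (53, 91, 164)), (293, (53, 91, 164)), (296, (52, 90, 164)), (299, (48, 80, 144)), (302, (43, 64, 109)), (305, (40, 58, 96)), (308, (39, 57, 97)), (311, (92, 95, 97)), (314, (104, 104, 100)), (317, (111, 112, 106))]
[(362, (78, 78, 80)), (365, (76, 75, 77)), (368, (72, 72, 73)), (371, (64, 63, 63)), (374, (26, 48, 90)), (377, (27, 48, 90)), (380, (27, 48, 89)), (383, (27, 48, 89)), (386, (28, 53, 102)), (389, (30, 58, 111)), (392, (31, 58, 111)), (395, (30, 58, 110)), (398, (29, 57, 110)), (401, (29, 56, 109)), (404, (27, 56, 109)), (407, (28, 55, 111)), (410, (79, 62, 30)), (413, (77, 60, 31))]
250 (np.float64(292.5), 64) (np.float64(343.5), 71)
256 (np.float64(291.5), 99) (np.float64(346.5), 149)
262 (np.float64(291.5), 138) (np.float64(346.5), 151)
268 (np.float64(291.5), 138) (np.float64(346.5), 150)
275 (np.float64(290.5), 127) (np.float64(346.5), 86)
282 (np.float64(281.5), 74) (np.float64(345.5), 55)
289 (np.float64(281.5), 34) (np.float64(353.5), 24)
376 (np.float64(286.5), 120) (np.float64(348.5), 122)
384 (np.float64(285.5), 88) (np.float64(349.5), 91)
392 (np.float64(284.5), 87) (np.float64(350.5), 92)
400 (np.float64(290.5), 64) (np.float64(341.5), 82)
406 (np.float64(284.5), 58) (np.float64(341.5), 71)
[ 0.5  -0.04  0.03]
```

Run:
```python
from h import *
from scipy.optimize import least_squares
np.set_printoptions(precision=2,suppress=True,linewidth=200)
def prof(n,pts):
    g=load(n)["color"].astype(int)
    for (c,r) in pts: print((c,r),tuple(map(int,g[r-1:r+2,c-1:c+2].mean((0,1)))),end=" ")
    print()
K=np.array
q=load("w8.npz");tc=K([.4973,-.0447,.0273]);R=K([[-.478,-.878,0],[-.878,.478,0],[0,0,-1.]])
# tool-frame: cell axis passes (0,0,-h), pitch a(+ flat down); point at axial s (toward flat), radial up u
def P(s,u,a,h): return tc+R@K([s*np.cos(a)+u*np.sin(a),.0006,-h+s*np.sin(a)-u*np.cos(a)])
for h in(.008,.0097,.0115):
    f=least_squares(lambda z:[proj(q,P(z[0],.012,z[1],h))[1]-255.7,proj(q,P(z[0],-.012,z[1],h))[1]-244.7],[.03,0])
    z=f.x;a=z[1];print("h",h,"end",z[0]*1e3,"pitch",np.degrees(a),f.fun, "band starts s:",[round(least_squares(lambda s:proj(q,P(s[0],.012,a,h))[1]-r,[0]).x[0]*1e3-z[0]*1e3,1) for r in(310,372,408.5)])
# parked view w7: profile along axis
p=load("w7.npz");v=(.474,-.2785,np.radians(-34.6));g=p["color"].astype(int)
a=proj(p,T(v,(-.065,-.0015,.052)));b=proj(p,T(v,(.036,-.0015,.052)));n=int(np.hypot(*(b-a)));
print(a,b,n)
prev=None
for i in range(0,n,2):
    c=(a+(b-a)*i/n);m=g[int(round(c[1])),int(round(c[0]))];print((round(c[0]),round(c[1])),tuple(map(int,m)),end=" ")
```

```text
h 0.008 end 29.502898802625495 pitch 6.078475354834141 [ 0. -0.] band starts s: [np.float64(-22.9), np.float64(-50.7), np.float64(-68.0)]
h 0.0097 end 30.012827773572116 pitch 6.195316798220264 [0. 0.] band starts s: [np.float64(-22.7), np.float64(-50.1), np.float64(-67.1)]
h 0.0115 end 30.552455739204962 pitch 6.3188248057200935 [-0.  0.] band starts s: [np.float64(-22.4), np.float64(-49.5), np.float64(-66.3)]
[342.09 120.82] [311.93 250.41] 133
(342, 121) (204, 199, 193) (342, 123) (204, 200, 192) (341, 125) (205, 201, 193) (341, 127) (204, 201, 193) (340, 129) (208, 203, 193) (340, 131) (92, 111, 155) (339, 133) (83, 114, 181) (339, 134) (84, 116, 182) (338, 136) (81, 114, 179) (338, 138) (84, 115, 181) (338, 140) (84, 115, 182) (337, 142) (82, 114, 180) (337, 144) (82, 113, 180) (336, 146) (82, 113, 180) (336, 148) (82, 115, 182) (335, 150) (81, 113, 180) (335, 152) (82, 114, 181) (334, 154) (80, 113, 179) (334, 156) (81, 114, 180) (333, 158) (80, 111, 178) (333, 160) (81, 111, 179) (333, 162) (187, 187, 179) (332, 164) (196, 194, 182) (332, 166) (193, 192, 181) (331, 168) (197, 
[... 408 characters left out ...]
) (324, 199) (75, 105, 170) (323, 201) (76, 104, 170) (323, 203) (75, 104, 171) (323, 205) (76, 104, 169) (322, 207) (73, 101, 166) (322, 209) (78, 112, 188) (321, 210) (76, 113, 188) (321, 212) (77, 112, 188) (320, 214) (77, 113, 188) (320, 216) (80, 114, 190) (319, 218) (77, 111, 187) (319, 220) (75, 105, 175) (319, 222) (74, 102, 167) (318, 224) (78, 113, 190) (318, 226) (76, 102, 163) (317, 228) (74, 107, 177) (317, 230) (133, 90, 87) (316, 232) (156, 92, 65) (316, 234) (155, 92, 66) (315, 236) (152, 91, 64) (315, 238) (155, 93, 66) (314, 240) (144, 92, 71) (314, 242) (69, 83, 122) (314, 244) (119, 116, 110) (313, 246) (146, 142, 136) (313, 247) (145, 141, 136) (312, 249) (145, 142, 138)
```

Run:
```python
from h import *
from scipy.optimize import least_squares
np.set_printoptions(precision=2,suppress=True,linewidth=200)
K=np.array
p=load("w7.npz");v=(.474,-.2785,np.radians(-34.6))
X=[least_squares(lambda s:10*(proj(p,T(v,(s[0],-.0015,.052)))[1]-r),[0.],x_scale=.01).x[0]*1e3 for r in(130.3,161,187.5,229.3,241)];print("w7 features",K(X),np.diff(X))
g=load("h_wrist.npz")["color"].astype(int)
print([(r,tuple(map(int,g[r,314:320].mean(0)))) for r in range(240,322,2)])
p6=load("w6.npz")["color"].astype(int)
q=load("w8.npz");tc=K([.4973,-.0447,.0273]);R=K([[-.478,-.878,0],[-.878,.478,0],[0,0,-1.]])
def P(s,u,a,h): return tc+R@K([s*np.cos(a)+u*np.sin(a),.0006,-h+s*np.sin(a)-u*np.cos(a)])
for L in(.0235,X[1]/1e3-X[0]/1e3):
    f=least_squares(lambda z:[proj(q,P(z[0],.012,z[1],.0097))[1]-255.7,proj(q,P(z[0]-L,.012,z[1],.0097))[1]-310],[.03,0]);print("via band",L,f.x[0]*1e3,np.degrees(f.x[1]))
```

```text
w7 features [-58.26 -35.77 -15.52  18.15  27.97] [22.49 20.25 33.67  9.82]
[(240, (127, 122, 121)), (242, (131, 126, 125)), (244, (67, 65, 64)), (246, (66, 64, 63)), (248, (87, 85, 83)), (250, (91, 90, 87)), (252, (90, 89, 86)), (254, (90, 88, 85)), (256, (89, 88, 84)), (258, (80, 83, 92)), (260, (62, 73, 106)), (262, (62, 74, 108)), (264, (62, 74, 108)), (266, (62, 73, 107)), (268, (61, 73, 108)), (270, (60, 72, 107)), (272, (59, 71, 106)), (274, (58, 71, 106)), (276, (58, 71, 106)), (278, (57, 70, 106)), (280, (57, 70, 106)), (282, (54, 68, 105)), (284, (54, 68, 104)), (286, (54, 68, 105)), (288, (53, 67, 104)), (290, (51, 67, 103)), (292, (51, 66, 103)), (294, (50, 64, 103)), (296, (50, 65, 103)), (298, (49, 64, 103)), (300, (48, 63, 102)), (302, (47, 63, 102)), (304, (47, 63, 102)), (306, (46, 62, 101)), (308, (45, 61, 101)), (310, (44, 61, 101)), (312, (42, 59, 100)), (314, (106, 107, 103)), (316, (112, 112, 104)), (318, (111, 111, 104)), (320, (111, 111, 104))]
via band 0.0235 33.23182823926779 -2.4286820743024777
via band 0.022485078413358735 28.928195038789138 9.767513792655896
```

Top-edge contact pitched the battery button-up by about 6°. I'll back off, tilt the tool to bring it slightly nose-down, and retry lower.

```bash
python3 -m pendant '[{"x":-0.012,"y":-0.021,"z":0.012,"rx":0,"ry":0,"rz":0,"claw":0},{"x":-0.023,"y":-0.042,"z":0.016,"rx":-0.015,"ry":0.008,"rz":0,"claw":0},{"x":-0.023,"y":-0.042,"z":0.016,"rx":-0.03,"ry":0.016,"rz":0,"claw":0},{"x":-0.023,"y":-0.042,"z":0.012,"rx":-0.039,"ry":0.021,"rz":0,"claw":0},{"x":-0.023,"y":-0.042,"z":0.004,"rx":-0.039,"ry":0.021,"rz":0,"claw":0},{"x":-0.023,"y":-0.042,"z":0,"rx":-0.039,"ry":0.021,"rz":0,"claw":0},{"x":-0.023,"y":-0.042,"z":-0.006,"rx":-0.039,"ry":0.021,"rz":0,"claw":0},{"x":-0.023,"y":-0.042,"z":-0.006,"rx":-0.039,"ry":0.021,"rz":0,"claw":0}]'
python3 - <<'E'
from h import *
from scipy.optimize import least_squares
np.set_printoptions(precision=4,suppress=True)
q=shot("w9");s=sense();R=np.array(s["ee_rot"]);tc=np.array(s["tcp_pos"]);print(tc,s["wrist_force"])
g=q["color"].astype(int);d=[tuple(map(int,g[r,316:321].mean(0))) for r in range(236,264)]
print(list(zip(range(236,264),d)))
E
```

```text
time_s: 32.6
tcp_pos: [0.4915, -0.0555, 0.0259]
ee_rot: [[-0.474, -0.878, -0.066], [-0.87, 0.478, -0.122], [0.138, -0.001, -0.99]]
wrist_force: [-0.5, 0.3, 1.0]
gripper_width: 0.267
gripper_force: 29.8
[ 0.4915 -0.0555  0.0259] [-0.3103  0.2857  0.3184]
[(236, (190, 187, 180)), (237, (190, 186, 179)), (238, (190, 186, 179)), (239, (191, 187, 181)), (240, (190, 186, 179)), (241, (190, 186, 179)), (242, (190, 187, 180)), (243, (191, 187, 180)), (244, (192, 189, 182)), (245, (180, 176, 170)), (246, (133, 131, 127)), (247, (94, 93, 91)), (248, (93, 93, 91)), (249, (95, 94, 92)), (250, (94, 94, 92)), (251, (93, 93, 91)), (252, (94, 93, 91)), (253, (94, 93, 91)), (254, (102, 105, 107)), (255, (85, 92, 113)), (256, (63, 84, 137)), (257, (66, 96, 160)), (258, (65, 95, 160)), (259, (64, 92, 156)), (260, (62, 91, 155)), (261, (62, 91, 155)), (262, (63, 90, 156)), (263, (62, 91, 156))]
```

```bash
python3 -m pendant '[{"x":0.006,"y":0.01,"z":0,"rx":0,"ry":0,"rz":0,"claw":0},{"x":0.012,"y":0.021,"z":0,"rx":0,"ry":0,"rz":0,"claw":0},{"x":0.018,"y":0.032,"z":0,"rx":0,"ry":0,"rz":0,"claw":0},{"x":0.024,"y":0.043,"z":0,"rx":0,"ry":0,"rz":0,"claw":0},{"x":0.03,"y":0.054,"z":0,"rx":0,"ry":0,"rz":0,"claw":0},{"x":0.036,"y":0.065,"z":0,"rx":0,"ry":0,"rz":0,"claw":0},{"x":0.038,"y":0.07,"z":0,"rx":0,"ry":0,"rz":0,"claw":0},{"x":0.038,"y":0.07,"z":0,"rx":0,"ry":0,"rz":0,"claw":0}]'
```

```text
time_s: 33.65
tcp_pos: [0.5025, -0.037, 0.0261]
ee_rot: [[-0.473, -0.879, -0.062], [-0.87, 0.477, -0.121], [0.136, -0.003, -0.991]]
wrist_force: [-1.4, 0.2, 1.9]
gripper_width: 0.268
gripper_force: 29.8
```

```bash
python3 -m pendant '[{"x":0.004,"y":0.007,"z":0,"rx":0,"ry":0,"rz":0,"claw":0},{"x":0.008,"y":0.014,"z":0,"rx":0,"ry":0,"rz":0,"claw":0},{"x":0.011,"y":0.021,"z":0,"rx":0,"ry":0,"rz":0,"claw":0},{"x":0.015,"y":0.028,"z":0,"rx":0,"ry":0,"rz":0,"claw":0},{"x":0.019,"y":0.035,"z":0,"rx":0,"ry":0,"rz":0,"claw":0},{"x":0.023,"y":0.042,"z":0,"rx":0,"ry":0,"rz":0,"claw":0},{"x":0.023,"y":0.042,"z":0,"rx":0,"ry":0,"rz":0,"claw":0},{"x":0.023,"y":0.042,"z":0,"rx":0,"ry":0,"rz":0,"claw":0}]'
```

```text
time_s: 34.65
tcp_pos: [0.5061, -0.0275, 0.0257]
ee_rot: [[-0.474, -0.878, -0.067], [-0.87, 0.478, -0.122], [0.14, 0.0, -0.99]]
wrist_force: [-3.7, -1.9, 3.5]
gripper_width: 0.263
gripper_force: 29.9
```

```bash
python3 -m pendant '[{"x":-0.004,"y":0.002,"z":0.002,"rx":0,"ry":0,"rz":0,"claw":0},{"x":-0.001,"y":0.008,"z":0.003,"rx":0,"ry":0,"rz":0,"claw":0},{"x":0.003,"y":0.015,"z":0.003,"rx":0,"ry":0,"rz":0,"claw":0},{"x":0.007,"y":0.022,"z":0.003,"rx":0,"ry":0,"rz":0,"claw":0},{"x":0.011,"y":0.029,"z":0.003,"rx":0,"ry":0,"rz":0,"claw":0},{"x":0.015,"y":0.036,"z":0.003,"rx":0,"ry":0,"rz":0,"claw":0},{"x":0.015,"y":0.036,"z":0.003,"rx":0,"ry":0,"rz":0,"claw":0},{"x":0.015,"y":0.036,"z":0.003,"rx":0,"ry":0,"rz":0,"claw":0}]'
```

```text
time_s: 35.65
tcp_pos: [0.5108, -0.018, 0.0266]
ee_rot: [[-0.473, -0.878, -0.065], [-0.87, 0.478, -0.122], [0.138, -0.001, -0.99]]
wrist_force: [-1.1, -0.0, 1.1]
gripper_width: 0.265
gripper_force: 29.9
```

```bash
python3 -m pendant '[{"x":0.004,"y":0.007,"z":0,"rx":0.001,"ry":0,"rz":0,"claw":0},{"x":0.008,"y":0.014,"z":0,"rx":0.002,"ry":-0.001,"rz":0,"claw":0},{"x":0.012,"y":0.021,"z":0,"rx":0.003,"ry":-0.002,"rz":0,"claw":0},{"x":0.016,"y":0.028,"z":0,"rx":0.005,"ry":-0.003,"rz":0,"claw":0},{"x":0.02,"y":0.035,"z":0,"rx":0.007,"ry":-0.004,"rz":0,"claw":0},{"x":0.024,"y":0.042,"z":0,"rx":0.007,"ry":-0.004,"rz":0,"claw":0},{"x":0.027,"y":0.049,"z":0,"rx":0.007,"ry":-0.004,"rz":0,"claw":0},{"x":0.027,"y":0.049,"z":0,"rx":0.007,"ry":-0.004,"rz":0,"claw":0}]'
```

```text
time_s: 36.65
tcp_pos: [0.5175, -0.0057, 0.0266]
ee_rot: [[-0.475, -0.878, -0.053], [-0.873, 0.478, -0.1], [0.113, -0.002, -0.994]]
wrist_force: [-0.8, 0.7, 0.9]
gripper_width: 0.266
gripper_force: 29.9
```

```bash
python3 -m pendant '[{"x":0.004,"y":0.007,"z":0,"rx":0.002,"ry":-0.001,"rz":0,"claw":0},{"x":0.008,"y":0.014,"z":0,"rx":0.004,"ry":-0.002,"rz":0,"claw":0},{"x":0.012,"y":0.021,"z":0,"rx":0.006,"ry":-0.003,"rz":0,"claw":0},{"x":0.016,"y":0.028,"z":0,"rx":0.008,"ry":-0.004,"rz":0,"claw":0},{"x":0.02,"y":0.036,"z":0,"rx":0.01,"ry":-0.005,"rz":0,"claw":0},{"x":0.022,"y":0.04,"z":0,"rx":0.01,"ry":-0.005,"rz":0,"claw":0},{"x":0.022,"y":0.04,"z":0,"rx":0.01,"ry":-0.005,"rz":0,"claw":0},{"x":0.022,"y":0.04,"z":0,"rx":0.01,"ry":-0.005,"rz":0,"claw":0}]'
```

```text
time_s: 37.65
tcp_pos: [0.5229, 0.0041, 0.0266]
ee_rot: [[-0.477, -0.878, -0.037], [-0.876, 0.478, -0.069], [0.078, -0.0, -0.997]]
wrist_force: [-0.1, -0.4, 1.9]
gripper_width: 0.266
gripper_force: 29.9
```

```bash
python3 -m pendant '[{"x":0,"y":0,"z":0,"rx":0,"ry":0,"rz":0,"claw":0.42},{"x":0,"y":0,"z":0,"rx":0,"ry":0,"rz":0,"claw":0.42},{"x":-0.014,"y":-0.026,"z":0,"rx":0.01,"ry":-0.005,"rz":0,"claw":0.42},{"x":-0.03,"y":-0.055,"z":0,"rx":0.022,"ry":-0.012,"rz":0,"claw":0.42},{"x":-0.042,"y":-0.077,"z":0,"rx":0.022,"ry":-0.012,"rz":0,"claw":0.42},{"x":-0.042,"y":-0.077,"z":0,"rx":0.022,"ry":-0.012,"rz":0,"claw":0},{"x":-0.042,"y":-0.077,"z":0,"rx":0.022,"ry":-0.012,"rz":0,"claw":0},{"x":-0.042,"y":-0.077,"z":0,"rx":0.022,"ry":-0.012,"rz":0,"claw":0}]'
python3 - <<'E'
from h import *
np.set_printoptions(precision=2,suppress=True)
q=shot("w10");g=q["color"].astype(int);v=np.load("ph.npy")
print([(r,tuple(map(int,g[r,316:321].mean(0)))) for r in range(256,318,3)])
print([proj(q,T(v,(-.1106,0,z))) for z in(.046,.034,.022)],sense()["gripper_width"])
E
```

```text
time_s: 38.65
tcp_pos: [0.5126, -0.015, 0.0265]
ee_rot: [[-0.478, -0.879, 0.0], [-0.879, 0.478, -0.0], [0.0, -0.0, -1.0]]
wrist_force: [-0.2, -0.8, 0.6]
gripper_width: 0.267
gripper_force: 30.0
[(256, (147, 82, 52)), (259, (203, 105, 53)), (262, (213, 110, 52)), (265, (197, 103, 51)), (268, (222, 119, 55)), (271, (207, 107, 49)), (274, (213, 108, 47)), (277, (181, 93, 45)), (280, (175, 89, 44)), (283, (211, 105, 42)), (286, (211, 104, 40)), (289, (219, 117, 49)), (292, (180, 89, 39)), (295, (101, 64, 54)), (298, (77, 73, 70)), (301, (77, 72, 68)), (304, (76, 72, 68)), (307, (75, 71, 68)), (310, (74, 70, 67)), (313, (74, 70, 67)), (316, (72, 68, 65))]
[array([318.45, 309.03]), array([318.43, 296.85]), array([318.4 , 286.23])] 0.263610858037486
```

```bash
python3 -m pendant '[{"x":0.006,"y":0.011,"z":0,"rx":0,"ry":0,"rz":0,"claw":0},{"x":0.012,"y":0.023,"z":0,"rx":0,"ry":0,"rz":0,"claw":0},{"x":0.02,"y":0.036,"z":0,"rx":0,"ry":0,"rz":0,"claw":0},{"x":0.028,"y":0.05,"z":0,"rx":0,"ry":0,"rz":0,"claw":0},{"x":0.035,"y":0.064,"z":0,"rx":0,"ry":0,"rz":0,"claw":0},{"x":0.041,"y":0.075,"z":0,"rx":0,"ry":0,"rz":0,"claw":0},{"x":0.047,"y":0.086,"z":0,"rx":0,"ry":0,"rz":0,"claw":0},{"x":0.047,"y":0.086,"z":0,"rx":0,"ry":0,"rz":0,"claw":0}]'
```

```text
time_s: 39.7
tcp_pos: [0.5205, 0.0038, 0.0249]
ee_rot: [[-0.48, -0.877, -0.008], [-0.878, 0.48, -0.003], [0.007, 0.006, -1.0]]
wrist_force: [-2.0, -10.1, -3.9]
gripper_width: 0.262
gripper_force: 30.0
```

The disc has been reached, with about 10 N axial. I'm letting go, backing out behind the end, closing the fingers and pushing on the flat face.

```bash
python3 -m pendant '[{"x":-0.004,"y":-0.007,"z":0,"rx":0,"ry":0,"rz":0,"claw":0.42},{"x":-0.004,"y":-0.007,"z":0,"rx":0,"ry":0,"rz":0,"claw":0.42},{"x":-0.02,"y":-0.036,"z":0.004,"rx":0,"ry":0,"rz":0,"claw":0.42},{"x":-0.045,"y":-0.082,"z":0.01,"rx":0,"ry":0,"rz":0,"claw":0.42},{"x":-0.07,"y":-0.128,"z":0.02,"rx":0,"ry":0,"rz":0,"claw":0.42},{"x":-0.07,"y":-0.128,"z":0.02,"rx":0,"ry":0,"rz":0,"claw":0},{"x":-0.07,"y":-0.128,"z":0.02,"rx":0,"ry":0,"rz":0,"claw":0},{"x":-0.07,"y":-0.128,"z":0.02,"rx":0,"ry":0,"rz":0,"claw":0}]'
python3 - <<'E'
from h import *
np.set_printoptions(precision=2,suppress=True)
q=shot("w11");g=q["color"].astype(int);v=np.load("ph.npy")
m=(g[...,2]-g[...,0]>25);ys,xs=np.where(m[250:480,270:370]);print("blue rows",(ys.min()+250,ys.max()+250,len(ys)) if len(ys) else None)
s=sense();d=np.array(s["tcp_pos"])-T(v,(0,0,0));c,sn=np.cos(v[2]),np.sin(v[2]);print("tcp ph",c*d[0]+sn*d[1],-sn*d[0]+c*d[1],s["tcp_pos"],s["wrist_force"])
for n in("top","scene"):
    p=shot("e_"+n,n);k,l,st,ce=cv2.connectedComponentsWithStats(cv2.inRange(hsv(p),(100,110,50),(130,255,255)));o=proj(p,T(v,(-.08,0,.04)));print(n,o,[(st[i],ce[i]) for i in range(1,k) if np.hypot(*(ce[i]-o))<25 and st[i,4]>2])
E
```

```text
time_s: 40.7
tcp_pos: [0.5068, -0.0257, 0.0316]
ee_rot: [[-0.478, -0.878, 0.0], [-0.878, 0.478, 0.0], [-0.0, -0.0, -1.0]]
wrist_force: [0.1, 0.3, -0.5]
gripper_width: 0.165
gripper_force: 0.0
blue rows (np.int64(372), np.int64(407), 1396)
tcp ph -0.11438605832222919 -0.0005582668311213332 [ 0.51 -0.03  0.03] [0.59 0.52 0.17]
top [260.21 247.03] []
scene [287.31 275.49] [(array([286, 273,   4,   5,  17], dtype=int32), array([287.71, 274.71]))]
```

```bash
python3 -m pendant '[{"x":0,"y":0,"z":0,"rx":0,"ry":0,"rz":0,"claw":0},{"x":0,"y":0,"z":0,"rx":0,"ry":0,"rz":0,"claw":0},{"x":0.01,"y":0.018,"z":0,"rx":0,"ry":0,"rz":0,"claw":0},{"x":0.02,"y":0.036,"z":0,"rx":0,"ry":0,"rz":0,"claw":0},{"x":0.03,"y":0.054,"z":0,"rx":0,"ry":0,"rz":0,"claw":0},{"x":0.039,"y":0.072,"z":0,"rx":0,"ry":0,"rz":0,"claw":0},{"x":0.047,"y":0.086,"z":0,"rx":0,"ry":0,"rz":0,"claw":0},{"x":0.047,"y":0.086,"z":0,"rx":0,"ry":0,"rz":0,"claw":0}]'
python3 -m pendant '[{"x":0.004,"y":0.007,"z":0,"rx":0,"ry":0,"rz":0,"claw":0},{"x":0.008,"y":0.014,"z":0,"rx":0,"ry":0,"rz":0,"claw":0},{"x":0.012,"y":0.022,"z":0,"rx":0,"ry":0,"rz":0,"claw":0},{"x":0.016,"y":0.029,"z":0,"rx":0,"ry":0,"rz":0,"claw":0},{"x":0.02,"y":0.036,"z":0,"rx":0,"ry":0,"rz":0,"claw":0},{"x":0.024,"y":0.044,"z":0,"rx":0,"ry":0,"rz":0,"claw":0},{"x":0.028,"y":0.051,"z":0,"rx":0,"ry":0,"rz":0,"claw":0},{"x":0.028,"y":0.051,"z":0,"rx":0,"ry":0,"rz":0,"claw":0}]'
```

```text
time_s: 41.85
tcp_pos: [0.5165, -0.0071, 0.0312]
ee_rot: [[-0.479, -0.878, -0.005], [-0.878, 0.479, -0.004], [0.006, 0.003, -1.0]]
wrist_force: [0.2, -13.7, 0.2]
gripper_width: 0.004
gripper_force: 5.5
time_s: 42.85
tcp_pos: [0.5223, 0.0042, 0.0306]
ee_rot: [[-0.48, -0.878, -0.008], [-0.877, 0.48, -0.006], [0.009, 0.004, -1.0]]
wrist_force: [1.1, -15.5, -1.9]
gripper_width: 0.004
gripper_force: 6.9
```

```bash
python3 -m pendant '[{"x":0.002,"y":0.003,"z":0,"rx":0,"ry":0,"rz":0,"claw":0},{"x":0.003,"y":0.006,"z":0,"rx":0,"ry":0,"rz":0,"claw":0},{"x":0.005,"y":0.009,"z":0,"rx":0,"ry":0,"rz":0,"claw":0},{"x":0.006,"y":0.011,"z":0,"rx":0,"ry":0,"rz":0,"claw":0},{"x":0.007,"y":0.013,"z":0,"rx":0,"ry":0,"rz":0,"claw":0},{"x":0.007,"y":0.013,"z":0,"rx":0,"ry":0,"rz":0,"claw":0},{"x":0.007,"y":0.013,"z":0,"rx":0,"ry":0,"rz":0,"claw":0},{"x":0.007,"y":0.013,"z":0,"rx":0,"ry":0,"rz":0,"claw":0}]'
```

```text
time_s: 43.85
tcp_pos: [0.5233, 0.0067, 0.0305]
ee_rot: [[-0.479, -0.878, -0.01], [-0.878, 0.479, -0.007], [0.011, 0.005, -1.0]]
wrist_force: [0.0, -19.3, -0.1]
gripper_width: 0.004
gripper_force: 8.5
```

```bash
python3 -m pendant '[{"x":0.002,"y":0.003,"z":0,"rx":0,"ry":0,"rz":0,"claw":0},{"x":0.003,"y":0.006,"z":0,"rx":0,"ry":0,"rz":0,"claw":0},{"x":0.005,"y":0.009,"z":0,"rx":0,"ry":0,"rz":0,"claw":0},{"x":0.006,"y":0.01,"z":0,"rx":0,"ry":0,"rz":0,"claw":0},{"x":0.006,"y":0.011,"z":0,"rx":0,"ry":0,"rz":0,"claw":0},{"x":0.006,"y":0.011,"z":0,"rx":0,"ry":0,"rz":0,"claw":0},{"x":0.006,"y":0.011,"z":0,"rx":0,"ry":0,"rz":0,"claw":0},{"x":0.006,"y":0.011,"z":0,"rx":0,"ry":0,"rz":0,"claw":0}]'
```

```text
time_s: 44.85
tcp_pos: [0.5233, 0.0071, 0.0305]
ee_rot: [[-0.48, -0.877, -0.014], [-0.877, 0.48, -0.01], [0.015, 0.007, -1.0]]
wrist_force: [-0.7, -28.7, 1.3]
gripper_width: 0.007
gripper_force: 12.6
```

Hard stop reached at 28 N with no more travel. I'm backing off and checking from the earlier viewpoint.

```bash
python3 -m pendant '[{"x":-0.02,"y":-0.036,"z":0,"rx":0,"ry":0,"rz":0,"claw":0},{"x":-0.05,"y":-0.09,"z":0.01,"rx":0,"ry":0,"rz":0,"claw":0},{"x":-0.07,"y":-0.13,"z":0.1,"rx":0,"ry":0,"rz":0,"claw":0},{"x":-0.07,"y":-0.13,"z":0.25,"rx":0,"ry":0,"rz":0,"claw":0},{"x":-0.05,"y":-0.09,"z":0.42,"rx":0,"ry":0,"rz":0,"claw":0},{"x":-0.02,"y":-0.02,"z":0.52,"rx":0,"ry":0,"rz":0,"claw":0},{"x":-0.01,"y":0,"z":0.52,"rx":0,"ry":0,"rz":0,"claw":0},{"x":-0.01,"y":0,"z":0.52,"rx":0,"ry":0,"rz":0,"claw":0}]'
python3 - <<'E'
from h import *
np.set_printoptions(precision=1,suppress=True)
v=np.load("ph.npy");q=shot("w12v");p4=load("w4.npz")
for n,p in(("now",q),("w4",p4)):
    g=p["color"].astype(int);m=orange(p);ys,xs=np.where(m);print(n,"orange rows",ys.min(),ys.max(),"cols",xs.min(),xs.max(),m.sum())
    b=(g[...,2]-g[...,0]>30);c=proj(p,T(v,(-.072,0,.04))).astype(int);yy,xx=np.where(b[c[1]-50:c[1]+40,c[0]-40:c[0]+40]);print(" blue",len(yy),(yy.min()+c[1]-50,yy.max()+c[1]-50,xx.min()+c[0]-40,xx.max()+c[0]-40) if len(yy) else None)
    print(" pred pad out up/down",proj(p,T(v,(-.124,0,.0235))),proj(p,T(v,(-.124,0,.0135))),"pad width up/down",[proj(p,T(v,(-.111,.011,z)))[0]-proj(p,T(v,(-.111,-.011,z)))[0] for z in(.0235,.0135)],"end top at -70,-78,-86",[proj(p,T(v,(x,0,.046))) for x in(-.066,-.07,-.078,-.086)])
    w=[xs[ys==r].max()-xs[ys==r].min()+1 for r in range(ys.min()+6,ys.min()+22,3)];print(" pad widths",w)
    cc=int(round(proj(p,T(v,(-.072,0,.04)))[0]));print([(r,tuple(map(int,g[r,cc-2:cc+3].mean(0)))) for r in range(c[1]-36,c[1]+26,2)])
E
```

```text
time_s: 45.85
tcp_pos: [0.5253, 0.0147, 0.1608]
ee_rot: [[-0.478, -0.879, -0.001], [-0.879, 0.478, 0.0], [0.0, 0.001, -1.0]]
wrist_force: [0.7, 0.3, -1.1]
gripper_width: 0.005
gripper_force: 0.0
now orange rows 164 233 cols 301 327 1525
 blue 182 (np.int64(236), np.int64(245), np.int64(302), np.int64(330))
 pred pad out up/down [314.1 164.1] [314.2 163.1] pad width up/down [np.float64(28.15896303078233), np.float64(27.28140719305793)] end top at -70,-78,-86 [array([314. , 244.5]), array([314. , 239.5]), array([314. , 229.2]), array([313.9, 218.8])]
 pad widths [np.int64(27), np.int64(27), np.int64(27), np.int64(27), np.int64(27), np.int64(27)]
[(198, (211, 112, 59)), (200, (208, 111, 59)), (202, (208, 111, 58)), (204, (207, 111, 58)), (206, (208, 111, 58)), (208, (207, 110, 58)), (210, (206, 109, 58)), (212, (206, 109, 57)), (214, (205, 107, 56)), (216, (205, 108, 56)), (218, (205, 108, 56)), (220, (205, 108, 55)), (222, (204, 106, 54)), (224, (217, 112, 54)), (226, (223, 115, 53)), (228, (222, 114, 53)), (230, (213, 109, 52)), (232, (168, 101, 70)), (234, (95, 95, 92)), (236, (97, 9
[... 730 characters left out ...]
 113, 59)), (207, (210, 113, 59)), (209, (210, 113, 59)), (211, (210, 112, 59)), (213, (209, 112, 58)), (215, (209, 111, 57)), (217, (182, 107, 67)), (219, (97, 95, 92)), (221, (127, 124, 117)), (223, (129, 126, 117)), (225, (110, 113, 118)), (227, (65, 90, 149)), (229, (147, 95, 114)), (231, (201, 104, 51)), (233, (198, 103, 54)), (235, (198, 104, 54)), (237, (198, 104, 54)), (239, (201, 103, 50)), (241, (122, 93, 124)), (243, (64, 88, 149)), (245, (67, 88, 147)), (247, (68, 95, 163)), (249, (68, 94, 160)), (251, (63, 83, 139)), (253, (92, 91, 91)), (255, (166, 165, 153)), (257, (200, 198, 184)), (259, (196, 195, 181)), (261, (194, 193, 180)), (263, (189, 188, 175)), (265, (189, 187, 174))]
```

Top edge of the flat end is at row 240.5, against 239.5 predicted for home. The pad appears wider than it did when down, so the catch is up and the battery is held. Handing in.

```bash
python3 -c "
from station import *
print(finish_job())"
```

```text
the job is handed in; nothing more can be done
None
```

The battery is back in the bay button end first and behind the catch, which shows as up in the last wrist picture; I handed the job in at about 46 s of the 72 s allowed, and no verdict came back.

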